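Load the sample jars on the four-place stirrer and switch it on

TASK

Get the samples stirring: move every reagent bottle that was left on the stirrer to the free part of the grey spill tray, take the loose lids off the sample jars that have one and lay them flat, knob up, on the steel lid tray, and stand every jar, open and upright, in the middle of its own ring mark on the stirrer. When all of that is in place, turn the stirrer's rotary switch clockwise to its on stop. Set jars and bottles down upright without dropping or tipping them, and leave the other things on the bench where they are.

Things in the scene. Friction and masses are not known exactly. Their poses are not given: they have to be found in the camera images.
- stirrer: Four-place magnetic stirrer, fixed to the bench: white housing with a flat steel top 250 x 250 mm, top 60 mm above the bench, with four thin dark rings (77 mm across) marking the stirring places in a 2 x 2 pattern 120 mm apart. A raised console, 250 mm wide (y), 75 mm deep and 90 mm high, runs along its -x side (towards the robot). Origin on the bench under the centre of the steel top; x and y along its sides, z up; console centre at x = -0.1625.
- place0 (a point): Centre of one ring mark on the stirrer's steel top (-x, +y of the stirrer's frame), at the height of the top surface (60 mm above the bench).
- place1 (a point): Centre of one ring mark on the stirrer's steel top (-x, -y of the stirrer's frame), at the height of the top surface (60 mm above the bench).
- place2 (a point): Centre of one ring mark on the stirrer's steel top (+x, +y of the stirrer's frame), at the height of the top surface (60 mm above the bench).
- place3 (a point): Centre of one ring mark on the stirrer's steel top (+x, -y of the stirrer's frame), at the height of the top surface (60 mm above the bench).
- switch (a joint): Rotary on/off switch on top of the console. 0 rad = fully off (bar along the stirrer's x, white pointer towards -x), 1.57 rad = against its on stop, a quarter turn clockwise seen from above (pointer towards the stirrer's +y). It has friction of about 0.03 N m and stays where it is left; at the start it stands at 0 to 0.15 rad.
- switch_grip (a point): Point on the switch's vertical axis at the height to grip it: 37 mm above the console's top (127 mm above the bench). The black grip bar is 42 mm long, 14 mm wide across its flats, and runs from 14 mm to 44 mm above the console's top. The point's x axis lies along the bar and turns with it.
- lid_tray: Low stainless tray for the lids, fixed to the bench, 170 (x) x 150 (y) mm outside, rim 12 mm high and 3 mm thick, floor 3 mm thick. Origin on the bench under its centre, z up. Empty at the start.
- spill_tray: Grey plastic spill tray for reagent bottles, fixed to the bench, 130 (x) x 280 (y) mm outside, rim 14 mm high and 3 mm thick, floor 3 mm thick. Origin on the bench under its centre, z up. One bottle already stands at its -y end (centre about 90 mm from the tray's centre); the rest is free and has room for two more in the same row (for instance at y = 0 and y = +90 mm).
- jar0: Sample jar, amber glass with a paper label, open straight cylinder 64 mm outside diameter, 85 mm high, wall 3.5 mm, 0.2 to 0.4 kg. Starts upright on the bench, with its loose lid on. Always present. Origin at the centre of its underside, z up along its axis.
- jar1: Sample jar, amber glass with a paper label, open straight cylinder 64 mm outside diameter, 85 mm high, wall 3.5 mm, 0.2 to 0.4 kg. Starts upright on the bench, with its loose lid on. Always present. Origin at the centre of its underside, z up along its axis.
- jar2: Sample jar, amber glass with a paper label, open straight cylinder 64 mm outside diameter, 85 mm high, wall 3.5 mm, 0.2 to 0.4 kg. Starts upright on the bench, already open, without a lid. One or both of jar2 and jar3 are present; the other is absent (None from the start). Origin at the centre of its underside, z up along its axis.
- jar3: Sample jar, amber glass with a paper label, open straight cylinder 64 mm outside diameter, 85 mm high, wall 3.5 mm, 0.2 to 0.4 kg. Starts upright on the bench, already open, without a lid. One or both of jar2 and jar3 are present; the other is absent (None from the start). Origin at the centre of its underside, z up along its axis.
- lid0: Loose black lid of jar0, 0.06 kg: a plug 48 mm across and 8 mm deep that hangs in the jar's mouth with room to spare, a disc 67 mm across and 6 mm thick above it, and a knob 22 mm across and 30 mm high in the middle; 44 mm in all. Origin at the centre of the plug's underside, z up towards the knob: disc from z = 8 to 14 mm, knob from 14 to 44 mm. On the jar its origin is 77 mm above the jar's. It lifts straight off.
- lid1: Loose black lid of jar1, 0.06 kg: a plug 48 mm across and 8 mm deep that hangs in the jar's mouth with room to spare, a disc 67 mm across and 6 mm thick above it, and a knob 22 mm across and 30 mm high in the middle; 44 mm in all. Origin at the centre of the plug's underside, z up towards the knob: disc from z = 8 to 14 mm, knob from 14 to 44 mm. On the jar its origin is 77 mm above the jar's. It lifts straight off.
- bottle0: A bottle to clear away: amber reagent bottle with a white screw cap (closed), body 66 mm across up to 105 mm, neck, then cap 36 mm across from 130 mm to 160 mm height; 160 mm in all. Origin at the centre of its underside, z up. 0.32 to 0.52 kg. It starts upright somewhere on the stirrer's steel top. One or both of bottle0 and bottle1 are present; the other is absent (None from the start).
- bottle1: A bottle to clear away: amber reagent bottle with a white screw cap (closed), body 66 mm across up to 105 mm, neck, then cap 36 mm across from 130 mm to 160 mm height; 160 mm in all. Origin at the centre of its underside, z up. 0.32 to 0.52 kg. It starts upright somewhere on the stirrer's steel top. One or both of bottle0 and bottle1 are present; the other is absent (None from the start).
- old_bottle: Bystander: the same kind of amber reagent bottle with a white screw cap (closed), body 66 mm across up to 105 mm, neck, then cap 36 mm across from 130 mm to 160 mm height; 160 mm in all. Origin at the centre of its underside, z up. 0.4 kg, standing at the -y end of the spill tray.
- beaker: Bystander: glass beaker, 76 mm across, 92 mm high, on the bench nearer the robot than the jars.
- dish: Bystander: covered glass dish, 62 mm across, 16 mm high, on the bench among the jars.
- wash_bottle: Bystander: white wash bottle with an orange cap and bent spout that reaches 68 mm out from its axis (towards its own -x), 62 mm across, 195 mm high, beyond the jars.

How it is judged:
By the outcome, as a careful person would: the job done as asked, in the order asked, and still so for the second after the job is handed in, with the robot touching nothing.
Of jar2, jar3 only 1 to 2 are there at a start; the rules pass over those that are not, and their reading is None.
Of bottle0, bottle1 only 1 to 2 are there at a start; the rules pass over those that are not, and their reading is None.
At some moment in a run one of jar0, jar1, jar2, jar3 may be knocked a few centimetres aside while the robot is not near it.
It also fails if it takes over 210 s, if anything falls off the work surface, if the arm or the gripper's body presses on something with over 40 N, if the wrist force passes 120 N, or if a joint passes its speed limit or range.

ROBOT

A 6-joint arm with a two-finger parallel gripper is mounted at the origin on the work surface. World frame = base frame: x ahead of the robot, y to its left, z up, the work surface at z = 0. Lengths are in m, angles in degrees, forces in N, time in s.
With the tool pointing down it reaches from about 0.3 to 0.825 m from the base axis. Payload 5.4 kg.
Tool frame: the origin (TCP) lies on the mounting face of the last link; the fingertips stand manip.finger_overhang ahead of it and the grasp point (between the pads) lies 171 mm ahead of it (manip.finger_overhang is the distance from the TCP to the fingertips, in m); z points along the fingers, y is the direction in which the jaws open and shut (so a half turn about z gives the same grasp; the last joint's range is limited). The gripper opens to 92 mm and grips with 3 to 60 N. Pads are 20 mm wide; open, the fingers measure 128 mm over their backs; the gripper's body (75 mm by 189 mm) begins 69 mm behind the grasp point.
Start: joints at [64.509, 9.076, 91.501, -0, 79.423, -12.038], TCP at [0.134, 0.559, 0.405] pointing down, gripper open.
Joint ranges: [-166.64, 166.64], [-54.1, 131.32], [10.49, 154.53], [-73.88, 253.88], [9.74, 151.15], [-171.62, 171.62]. Speed limits (degrees/s): [147.25, 147.25, 180, 180, 180, 180].

INTERFACE

Orientations are given as a 3x3 rotation matrix whose columns are the frame's x, y, z axes.
In Python, from workcell import status, optics, manip gives the robot as it stands.
- The arm moves only by the shell command python3 -m creep 'ROWS' [FORCE]. ROWS is JSON, one flat list of numbers, 7 for each row, row after row: the shift along the tool's x, y, z in mm, then the turn, a rotation vector about the tool's x, y, z in rad, then the opening, from -1 (shut) to 1 (fully open). In form: [dx, dy, dz, ax, ay, az, hand, dx, dy, dz, ax, ay, az, hand, ...]. A call has exactly 5 rows; each row is the pose to reach, as a shift and turn from the pose commanded when the call began, along the tool's axes at that moment; what a row does not reach only later rows make up. A row lasts 1/8 s, in which the tool goes at most 62.5 mm and 10.7 degrees, less where a joint would pass 70% of its speed; a pose out of reach is approached as far as the arm can. A call with a gripper value outside its range is refused whole. The fingers move at their own pace and stop on an object; FORCE is the grip in N (left out, the last holds). Time passes only in rows, so rows that repeat a pose let the fingers close, or fill a call up. It gives the time, the measured TCP pose, the force and the opening at its end, in the units of the state.
- status.get_obs(): the state, without advancing time (a new reading comes with each control period).
- optics.read_camera(name): name is "side" or "top"; returns a dict with "img" (480x640x3 uint8, red, green, blue), "fx", "fy", "cx", "cy" (pixels), "R" (3x3) and "t" (3): a world point X has camera coordinates R X + t. Camera axes: x right, y down, z forward; pixel columns grow to the right and rows downward; lengths in m; the calibration is good to about 2 mm. A picture is of the moment at which its call begins. There is no depth.
- manip.sign_off(): hands the job in, once; it reports no verdict.
Trained networks look in the newest picture that a camera, given by its name, has taken for a name from the list of things; names that differ only in an ending like _2 or _b are one class to them, and where a whole thing is asked for, a point or a joint stands for the part that bears it (a point fixed in the world has none). Each returns a list of dicts, best first, with "score" (0 to 1); they miss things now and then, are a little off and sometimes report something else, mostly with a low value. They report only what shows in the picture. A call takes as long as a camera call.
- optics.cut_out(camera, thing): "region" (480x640 bool, what is visible of it) and "pixel" ([column, row] in pixels, amid what is visible of it).
The state is a dict: "t": time; "joint_positions": joint angles; "joint_velocities": joint speeds; "joint_torque": joint torques, N m; "tcp_pos": TCP position; "eef_rot": TCP orientation; "contact_force": force on the tool from outside, world axes, zero at the start; "ft_torque": the same for the moment, N m; "gripper_width": finger opening in m.
Only numpy, scipy, OpenCV 4.12 (cv2) and the standard library are available. Lean on these libraries where they do the work, as an engineer would, in place of code of your own. Each camera call takes 0.05 s, during which the arm holds its last target.

## Working session

There is one attempt and no reset: what is moved stays moved. The work goes in short steps, Python scripts to look and compute and a shell command to move; the robot and the scene stay as the last step left them, time stands still between calls to the robot, and variables do not carry over. Pictures are saved under pics/ and viewed, and the job is handed in when it is done.

```bash
ls; mkdir -p pics; python3 - <<'E'
from workcell import status, optics, manip
import cv2
o=status.get_obs(); print(o); print(manip.finger_overhang)
for c in ["side","top"]:
    r=optics.read_camera(c); cv2.imwrite(f"pics/{c}0.png",r["img"][:,:,::-1]); print({k:r[k] for k in r if k!="img"})
E
```

```text
pics
{'t': 0.0, 'joint_positions': array([ 6.45094964e+01,  9.11172076e+00,  9.15708886e+01, -1.95596314e-03,
        7.94238969e+01, -1.20373792e+01]), 'joint_velocities': array([ 0.00578904,  0.01879019,  0.0712443 ,  0.03683207, -0.04074677,
       -0.01168538]), 'joint_torque': array([-1.33162772e-03, -3.85565329e+01, -3.22110629e+01,  6.99840859e-02,
        3.76504962e-02, -1.39845356e-04]), 'tcp_pos': array([0.13367178, 0.55896099, 0.40373895]), 'eef_rot': array([[-9.72561913e-01,  2.32642931e-01, -7.69700798e-04],
       [ 2.32643933e-01,  9.72560505e-01, -1.69237629e-03],
       [ 3.54861217e-04, -1.82500694e-03, -9.99998272e-01]]), 'contact_force': array([-0.31594393, -0.55879506, -1.14459704]), 'ft_torque': array([-0.00483959, -0.02358512,  0.0036028 ]), 'gripper_width': 0.09176013880147885}
0.1901
{'fx': 434.9593513368401, 'fy': 434.9593513368401, 'cx': 318.6159238572317, 'cy': 239.58726557591075, 'R': array([[-0.86416743, -0.5029805 , -0.01500888],
       [-0.36938552,  0.65432876, -0.65985469],
       [ 0.34171478, -0.56468087, -0.75124332]]), 't': array([0.42872679, 0.29752713, 0.89584956])}
{'fx': 468.1923087481325, 'fy': 468.1923087481325, 'cx': 316.659239919718, 'cy': 241.2637020671538, 'R': array([[ 0.02624272, -0.99921206,  0.02977545],
       [-0.99686513, -0.02838184, -0.07385375],
       [ 0.07464064, -0.02774398, -0.99682448]]), 't': array([-0.0631565 ,  0.50002858,  1.16729572])}
```

View pics/side0.png

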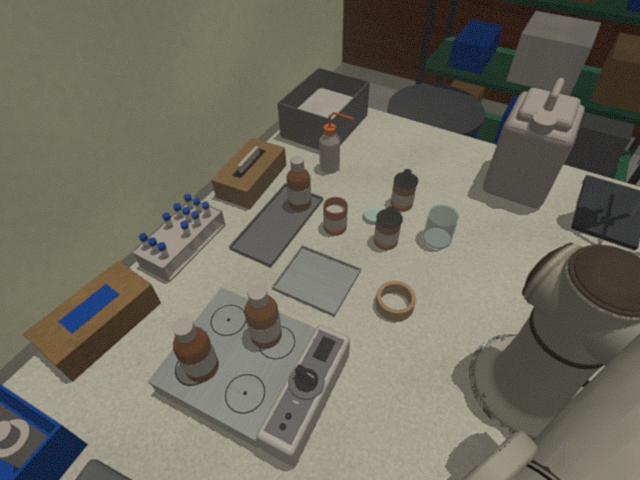

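View pics/top0.png

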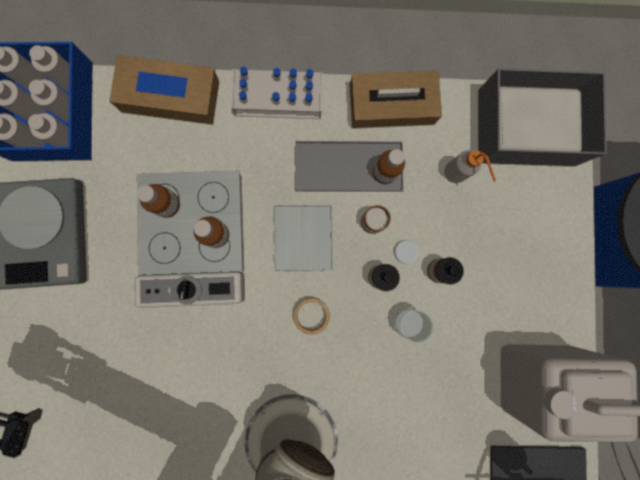

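The pictures show two bottles on the stirrer (top (155,197), (208,231)) and lidded jars at (385,277) and (447,270). There's an open jar at (376,218), with the lid tray at (303,238) and the spill tray at (349,166). Next I'll measure positions.

```bash
cat > h.py <<'E'
from workcell import status, optics, manip
import cv2, numpy as np
from scipy.optimize import minimize
def cyl(x,y,z0,segs):
    a=np.linspace(0,2*np.pi,40,endpoint=False); P=[]
    out=[]
    for r,z1,z2 in segs:
        c=np.c_[x+r*np.cos(a),y+r*np.sin(a)]
        out.append(np.vstack([np.c_[c,np.full(40,z0+z1)],np.c_[c,np.full(40,z0+z2)]]))
    return out
def box(x,y,yaw,boxes):
    out=[]
    R=np.array([[np.cos(yaw),-np.sin(yaw)],[np.sin(yaw),np.cos(yaw)]])
    for cx,sx,sy,z1,z2 in boxes:
        q=np.array([[cx+i*sx/2,j*sy/2] for i in(-1,1) for j in (-1,1)])@R.T+[x,y]
        out.append(np.vstack([np.c_[q,np.full(4,z)] for z in (z1,z2)]))
    return out
def proj(cam,X):
    c=np.atleast_2d(X)@cam["R"].T+cam["t"]
    return np.c_[cam["fx"]*c[:,0]/c[:,2]+cam["cx"],cam["fy"]*c[:,1]/c[:,2]+cam["cy"]]
def ray(cam,p,z):
    d=cam["R"].T@np.array([(p[0]-cam["cx"])/cam["fx"],(p[1]-cam["cy"])/cam["fy"],1]); o=-cam["R"].T@cam["t"]
    return (o+d*(z-o[2])/d[2])[:2]
def sil(cam,hulls):
    m=np.zeros((480,640),np.uint8)
    S=4  # antialias via shift
    M=np.zeros((480,640),np.uint8)
    for h in hulls:
        p=cv2.convexHull(proj(cam,h).astype(np.float32))
        cv2.fillConvexPoly(M,np.round(p*16).astype(np.int32),255,cv2.LINE_AA,4)
    return M/255.
def fit(cams,regs,model,x0,d):
    def cost(v):
        s=0
        for c in regs:
            m=sil(cams[c],model(v)); r=regs[c]
            s+=np.abs(m-r).sum()/r.sum()
        return s/len(regs)
    x0=np.array(x0,float); sx=np.vstack([x0]+[x0+np.eye(len(x0))[i]*d[i] for i in range(len(x0))])
    b=minimize(cost,x0,method="Nelder-Mead",options=dict(initial_simplex=sx,xatol=1e-4,fatol=1e-5,maxiter=300))
    return b.x,b.fun
def cams():
    return {c:optics.read_camera(c) for c in("top","side")}
BOT=[(.033,0,.105),(.018,.105,.160)]
JAR=[(.032,0,.085)]
LID=[(.024,0,.008),(.0335,.008,.014),(.011,.014,.044)]
JL=JAR+[(.0335,.085,.091),(.011,.091,.121)]
E
python3 - <<'E'
from h import *
C=cams()
for n in ["stirrer","switch","lid_tray","spill_tray","jar0","lid0","bottle0","old_bottle","beaker","dish","wash_bottle"]:
    for c in C:
        for d in optics.cut_out(c,n):
            if d["score"]>.2: print(n,c,round(d["score"],2),np.round(d["pixel"]),d["region"].sum(),np.round(ray(C[c],d["pixel"],.06),3))
print(status.get_obs()["t"])
E
```

```text
stirrer top 0.97 [189. 247.] 11938 [0.477 0.261]
stirrer top 0.73 [210. 233.] 933 [0.512 0.211]
stirrer top 0.61 [386. 278.] 613 [ 0.412 -0.219]
stirrer side 0.75 [260. 381.] 17607 [0.46  0.286]
switch top 0.66 [188. 289.] 270 [0.374 0.258]
switch side 0.91 [302. 380.] 511 [0.391 0.244]
switch side 0.72 [260. 380.] 17567 [0.461 0.285]
lid_tray top 0.97 [302. 237.] 3807 [ 0.509 -0.012]
lid_tray top 0.5 [463. 168.] 1005 [ 0.693 -0.41 ]
lid_tray side 0.95 [318. 278.] 3606 [0.485 0.017]
spill_tray top 0.68 [339. 167.] 4610 [ 0.684 -0.098]
spill_tray top 0.6 [188. 248.] 12496 [0.473 0.264]
spill_tray side 0.97 [271. 230.] 3136 [ 0.666 -0.054]
spill_tray side 0.72 [329. 147.] 911 [ 0.708 -0.428]
spill_tray side 0.68 [264. 317.] 1858 [0.536 0.163]
spill_tray side 0.61 [307. 381.] 481 [0.382 0.241]
jar0 top 0.89 [373. 219.] 667 [ 0.557 -0.186]
jar0 top 0.67 [434. 268.] 201 [ 0.44  -0.339]
jar0 top 0.42 [369. 282.] 54 [ 0.403 -0.179]
jar0 side 0.88 [384. 236.] 529 [ 0.409 -0.176]
jar0 side 0.73 [263. 381.] 17382 [0.456 0.283]
jar0 side 0.63 [404. 196.] 478 [ 0.423 -0.336]
jar0 side 0.61 [333.
[... 755 characters left out ...]
de 0.62 [297. 187.] 1011 [ 0.696 -0.225]
beaker top 0.79 [413. 326.] 1130 [ 0.298 -0.288]
beaker top 0.49 [188. 288.] 309 [0.377 0.26 ]
beaker side 0.74 [438. 223.] 1214 [ 0.306 -0.286]
beaker side 0.44 [384. 238.] 526 [ 0.407 -0.173]
dish top 0.3 [369. 275.] 60 [ 0.419 -0.177]
dish side 0.81 [372. 214.] 205 [ 0.469 -0.231]
wash_bottle top 0.63 [463. 168.] 984 [ 0.692 -0.41 ]
wash_bottle top 0.42 [372. 221.] 651 [ 0.553 -0.184]
wash_bottle top 0.22 [158. 200.] 1078 [0.589 0.342]
wash_bottle side 0.97 [329. 147.] 1013 [ 0.71 -0.43]
wash_bottle side 0.63 [259. 379.] 17445 [0.465 0.284]
wash_bottle side 0.59 [398. 198.] 531 [ 0.432 -0.322]
wash_bottle side 0.42 [308. 380.] 472 [0.381 0.238]
1.3
```

```bash
cat >> h.py <<'E'
def reg(c,n,C,x,y,z,tol=30,mn=.3):
    p=proj(C[c],[x,y,z])[0]; best=None
    for d in optics.cut_out(c,n):
        if d["score"]>mn and np.hypot(*(np.array(d["pixel"])-p))<tol and d["region"].sum()<4000*(1 if n!='stirrer' else 9):
            if best is None: best=d
    return None if best is None else best["region"]
def fcyl(C,names,segs,x,y,z0=0,cs=("top","side"),zc=.06):
    R={}
    for c in cs:
        rs=[reg(c,n,C,x,y,z0+zc) for n in names]; rs=[r for r in rs if r is not None]
        if rs: R[c]=np.any(rs,axis=0).astype(float)
    if not R: return None
    res={}
    for k in [list(R)]+([[c] for c in R] if len(R)>1 else []):
        v,f=fit(C,{c:R[c] for c in k},lambda v:cyl(v[0],v[1],z0,segs),[x,y],[.01,.01]); res['+'.join(k)]=(np.round(v,4),round(f,2))
    return res
E
cat > m1.py <<'E'
from h import *
C=cams()
for n,xy,z0 in [("bottle0",(.5,.21),.06),("bottle0",(.585,.33),.06),("old_bottle",(.695,-.225),.003)]:
    print(n,fcyl(C,[n],BOT,*xy,z0))
print("open",fcyl(C,["jar0"],JAR,.557,-.18))
print("A",fcyl(C,["jar0","lid0"],JL,.41,-.2)); print("B",fcyl(C,["jar0","lid0"],JL,.435,-.34))
print("dish",fcyl(C,["dish"],[(.031,0,.016)],.47,-.24,zc=.01)); print("beaker",fcyl(C,["beaker"],[(.038,0,.092)],.3,-.28))
for c in C:
    r={}
    m=np.any([optics.cut_out(c,"stirrer")[0]["region"]]+[reg(c,"bottle0",C,*p,.14) if reg(c,"bottle0",C,*p,.14) is not None else np.zeros((480,640),bool) for p in[(.5,.21),(.585,.33)]],axis=0).astype(float)
    C[c]["st"]=m
mod=lambda v:box(v[0],v[1],v[2],[(0,.25,.25,0,.06),(-.1625,.075,.25,0,.09)])+cyl(*b1,.06,BOT)+cyl(*b2,.06,BOT)
b1=(.503,.208);b2=(.585,.33)
for k in(["top","side"],["top"],["side"]):
    print("stirrer",k,fit(C,{c:C[c]["st"] for c in k},mod,[.54,.26,0],[.02,.02,.1]))
for n,s,x0 in[("lid_tray",[(0,.17,.15,0,.012)],[.51,-.01,0]),("spill_tray",[(0,.13,.28,0,.014)],[.68,-.12,0])]:
    R={}
    for c in C:
        r=reg(c,n,C,x0[0],x0[1],.01,40)
        if r is None: 
            print("no",n,c);continue
        if n=="spill_tray":
            q=reg(c,"old_bottle",C,.695,-.225,.06)
            if q is not None:r=r|q
        R[c]=r.astype(float)
    for k in[list(R)]+[[c] for c in R]:
        print(n,k,fit(C,{c:R[c] for c in k},lambda v:box(*v,s)+(cyl(.69,-.22,.003,BOT) if n[0]=="s" else []),x0,[.02,.02,.1]))
E
python3 m1.py
```

```text
bottle0 {'top+side': (array([0.5075, 0.1975]), np.float64(0.09)), 'top': (array([0.5068, 0.197 ]), np.float64(0.11)), 'side': (array([0.5085, 0.1972]), np.float64(0.08))}
bottle0 {'top+side': (array([0.5782, 0.3194]), np.float64(0.12)), 'top': (array([0.5763, 0.3164]), np.float64(0.15)), 'side': (array([0.5805, 0.3183]), np.float64(0.09))}
old_bottle {'top+side': (array([ 0.6883, -0.2212]), np.float64(0.12)), 'top': (array([ 0.6888, -0.2198]), np.float64(0.12)), 'side': (array([ 0.6899, -0.2234]), np.float64(0.1))}
open {'top+side': (array([ 0.5579, -0.1933]), np.float64(0.13)), 'top': (array([ 0.5565, -0.1927]), np.float64(0.17)), 'side': (array([ 0.5585, -0.1946]), np.float64(0.09))}
A {'top+side': (array([ 0.4156, -0.2142]), np.float64(0.13)), 'top': (array([ 0.4151, -0.2145]), np.float64(0.12)), 'side': (array([ 0.4163, -0.2128]), np.float64(0.14))}
B {'top+side': (array([ 0.4362, -0.3666]), np.float64(0.56)), 'top': (array([ 0.4357, -0.3669]), np.float64(0.12)), 'side': (array([ 0.4283, -0.296 ]), np.float64(0.51))}
dish {'top': (array([ 0.4803, -0.2801]), np.float64(0.19))}
bea
[... 906 characters left out ...]
:R[c] for c in k},lambda v:box(*v,s)+(cyl(.69,-.22,.003,BOT) if n[0]=="s" else []),x0,[.02,.02,.1]))
              ~~~^^^^^^^^^^^^^^^^^^^^^^^^^^^^^^^^^^^^^^^^^^^^^^^^^^^^^^^^^^^^^^^^^^^^^^^^^^^^^^^^^^^^^^^^^^^^^^^^^^^^^^^^
  File "h.py", line 40, in fit
    b=minimize(cost,x0,method="Nelder-Mead",options=dict(initial_simplex=sx,xatol=1e-4,fatol=1e-5,maxiter=300))
    res = _minimize_neldermead(fun, x0, args, callback, bounds=bounds,
                               **options)
    fsim[k] = func(sim[k])
              ~~~~^^^^^^^^
    fx = function(np.copy(x), *(wrapper_args + args))
  File "h.py", line 38, in cost
    return s/len(regs)
           ~^~~~~~~~~~
ZeroDivisionError: division by zero
```

```bash
cat > m2.py <<'E'
from h import *
C=cams()
# ring refinement: darkness along ring circles (77 mm across)
a=np.linspace(0,2*np.pi,120)
def pts(v,r=.0385):
    c,s=np.cos(v[2]),np.sin(v[2]); P=[]
    for i,j in((-1,1),(-1,-1),(1,1),(1,-1)):
        x,y=.06*i,.06*j; cx,cy=v[0]+c*x-s*y,v[1]+s*x+c*y
        P.append(np.c_[cx+r*np.cos(a),cy+r*np.sin(a),np.full(len(a),.06)])
    return P
G={c:cv2.GaussianBlur(cv2.cvtColor(C[c]["img"],cv2.COLOR_RGB2GRAY).astype(np.float32),(0,0),1.0) for c in C}
G={c:cv2.GaussianBlur(G[c],(0,0),4)-G[c] for c in C}
def cost(v,k):
    s=0
    for c in k:
        for P in pts(v):
            p=proj(C[c],P).astype(np.float32)
            q=cv2.remap(G[c],p[:,0].reshape(1,-1),p[:,1].reshape(1,-1),cv2.INTER_LINEAR)
            s-=np.clip(q,-5,20).mean()
    return s
for k in(["top","side"],["top"],["side"]):
    best=min((minimize(cost,[x,y,w],args=(k,),method="Nelder-Mead",options=dict(initial_simplex=[[x,y,w],[x+.003,y,w],[x,y+.003,w],[x,y,w+.02]],xatol=1e-5)) for x in(.533,.538,.543) for y in(.258,.263,.268) for w in(.05,.07,.09)),key=lambda b:b.fun)
    print(k,best.x,best.fun)
    if len(k)==2: v=best.x
for k in C:
    im=C[k]["img"][:,:,::-1].copy()
    for P in pts(v):
        cv2.polylines(im,[np.round(proj(C[k],P)*16).astype(np.int32)],True,(0,255,0),1,cv2.LINE_AA,4)
    cr=im[160:310,120:260] if k=="top" else im[280:460,140:360]
    cv2.imwrite(f"pics/ring_{k}.png",cv2.resize(cr,None,fx=3.3 if k=="side" else 4,fy=3.3 if k=="side" else 4))
x0=[.68,-.12,0]
R={}
for c in C:
    r=optics.cut_out(c,"spill_tray")[0]["region"]|optics.cut_out(c,"old_bottle")[0]["region"]
    R[c]=r.astype(float)
for k in[list(R)]+[[c] for c in R]:
    print(k,fit(C,{c:R[c] for c in k},lambda v:box(*v,[(0,.13,.28,0,.014)])+cyl(.689,-.2215,.003,BOT),x0,[.02,.02,.1]))
print("B",fcyl(C,["jar0","lid0"],JL,.436,-.367)); 
E
python3 m2.py
```

```text
['top', 'side'] [0.53634829 0.26374375 0.06536373] -89.57896423339844
['top'] [0.53668597 0.26505278 0.0733246 ] -43.685516357421875
['side'] [0.53625386 0.26324505 0.06110714] -49.404441833496094
['top', 'side'] (array([ 0.70105887, -0.12924462,  0.02877779]), np.float64(0.062127385470280114))
['top'] (array([ 0.7018321 , -0.1284337 ,  0.03038766]), np.float64(0.04208317721993256))
['side'] (array([ 0.70124792, -0.13131458,  0.02536785]), np.float64(0.07926561216576497))
B {'top+side': (array([ 0.4355, -0.3681]), np.float64(0.14)), 'top': (array([ 0.4352, -0.3679]), np.float64(0.13)), 'side': (array([ 0.4375, -0.3717]), np.float64(0.14))}
```

View pics/ring_top.png

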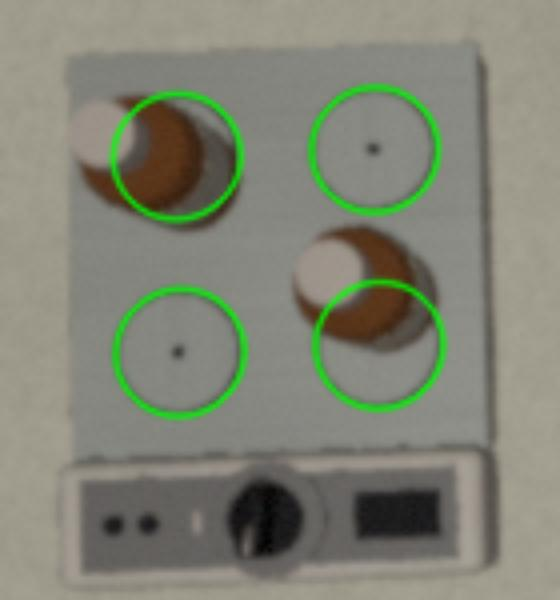

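View pics/ring_side.png

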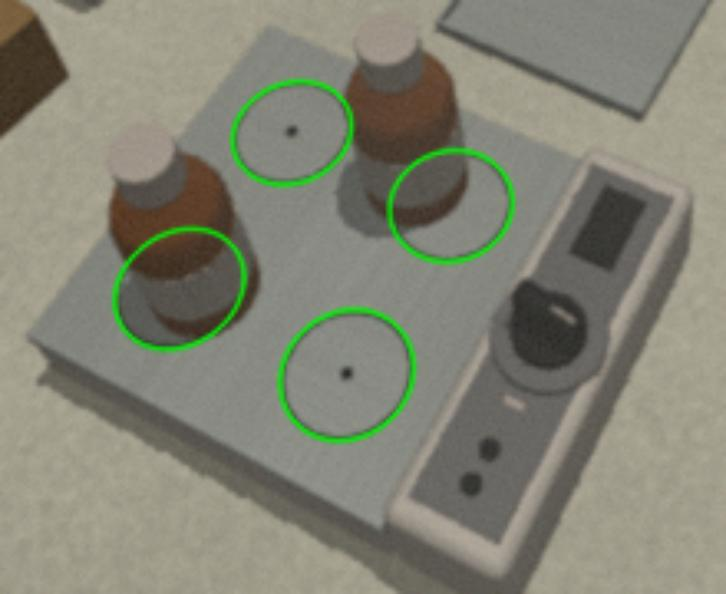

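The fitted rings lie on the marks in both views, so the stirrer, trays and objects are located. I'll add a helper that works out shifts from the measured pose, then start moving.

```bash
cat > go.py <<'E'
# shift needed to bring grasp point to world x y z(grasp) with tool-x yaw (deg), tool down
import sys
from h import *
from scipy.spatial.transform import Rotation as Ro
x,y,z,yaw=map(float,sys.argv[1:5])
o=status.get_obs(); R=np.array(o["eef_rot"]); p=np.array(o["tcp_pos"])
d=R.T@(np.array([x,y,z+.171])-p)*1000
w=np.deg2rad(yaw); T=np.array([[np.cos(w),np.sin(w),0],[np.sin(w),-np.cos(w),0],[0,0,-1.]])
r=Ro.from_matrix(R.T@T).as_rotvec()
print("shift",np.round(d,1),"rot",np.round(r,3),"grasp",np.round(p-[0,0,.171],4),"w",round(o["gripper_width"]*1000,1),"F",np.round(o["contact_force"],1),"t",round(o["t"],2),"J",np.round(o["joint_positions"]))
E
python3 go.py .5075 .1975 .265 90
```

```text
shift [-447.6 -264.8  -31.3] rot [ 0.    -0.     1.336] grasp [0.1338 0.5592 0.2337] w 92.0 F [ 0.2 -1.  -0. ] t 3.6 J [ 65.   9.  91.   0.  79. -12.]
```

```bash
python3 -m creep '[-40,-24,-10,0,0,0.1,1, -90,-53,-31,0,0,0.28,1, -140,-83,-31,0,0,0.45,1, -190,-112,-31,0,0,0.6,1, -230,-136,-31,0,0,0.75,1]'; python3 go.py .5075 .1975 .265 90
```

```text
t: 4.22
tcp_pos: [0.3271, 0.3718, 0.436]
eef_rot: [[-0.548, 0.836, 0.001], [0.836, 0.548, 0.0], [-0.0, 0.001, -1.0]]
contact_force: [1.3, -0.1, 0.4]
gripper_width: 0.0915
shift [-244.7   55.3    0. ] rot [ 0.001 -0.     0.58 ] grasp [0.3271 0.3718 0.265 ] w 91.5 F [ 1.3 -0.1  0.4] t 4.22 J [ 35.  -4. 102.  -0.  82.   1.]
```

```bash
python3 -m creep '[-55,12,0,0,0,0.13,1, -110,25,0,0,0,0.28,1, -165,38,0,0,0,0.43,1, -220,50,0,0,0,0.55,1, -244.7,55.3,0,0,0,0.58,1]'; python3 go.py .5075 .1975 .205 90
```

```text
t: 4.85
tcp_pos: [0.5089, 0.1979, 0.4356]
eef_rot: [[-0.001, 1.0, 0.0], [1.0, 0.001, -0.0], [-0.0, 0.0, -1.0]]
contact_force: [-0.3, 0.2, -0.5]
gripper_width: 0.0916
shift [-0.4 -1.4 59.6] rot [0.    0.    0.001] grasp [0.5089 0.1979 0.2646] w 91.6 F [-0.3  0.2 -0.5] t 4.85 J [ 9.  4. 94. -0. 82.  8.]
```

Now down over the cap, then close on it.

```bash
python3 -m creep '[0,-1,15,0,0,0,0.6, 0,-1.4,32,0,0,0,0.2, 0,-1.4,48,0,0,0,0.1, 0,-1.4,60,0,0,0,0, 0,-1.4,60,0,0,0,0]' 30; python3 -m creep '[0,0,0,0,0,0,-0.4,0,0,0,0,0,0,-1,0,0,0,0,0,0,-1,0,0,0,0,0,0,-1,0,0,0,0,0,0,-1]' 30;  python3 go.py .5075 .1975 .27 90
```

```text
t: 5.48
tcp_pos: [0.5052, 0.2005, 0.3743]
eef_rot: [[-0.007, 1.0, -0.003], [1.0, 0.007, -0.0], [-0.0, -0.003, -1.0]]
contact_force: [0.1, -0.6, -0.0]
gripper_width: 0.0465
t: 6.1
tcp_pos: [0.506, 0.2001, 0.3761]
eef_rot: [[-0.006, 1.0, 0.001], [1.0, 0.006, 0.0], [0.0, 0.001, -1.0]]
contact_force: [1.0, 0.2, -0.9]
gripper_width: 0.0389
shift [ -2.6   1.6 -64.9] rot [ 0.001 -0.     0.006] grasp [0.506  0.2001 0.2051] w 38.9 F [ 1.   0.2 -0.9] t 6.1 J [ 9.  6. 98. -0. 76.  9.]
```

```bash
python3 -m creep '[0,0,0,0,0,0,-1,0,0,0,0,0,0,-1,0,0,0,0,0,0,-1,0,0,0,0,0,0,-1,0,0,0,0,0,0,-1]' 40;  python3 go.py .5075 .1975 .27 90
```

```text
t: 6.72
tcp_pos: [0.506, 0.2001, 0.376]
eef_rot: [[-0.006, 1.0, 0.001], [1.0, 0.006, 0.0], [0.0, 0.001, -1.0]]
contact_force: [0.5, 0.3, 1.0]
gripper_width: 0.0382
shift [ -2.6   1.6 -65. ] rot [ 0.001 -0.     0.006] grasp [0.506  0.2001 0.205 ] w 38.2 F [0.5 0.3 1. ] t 6.72 J [ 9.  6. 98. -0. 76.  9.]
```

```bash
python3 -m creep '[0,0,-6,0,0,0,-1,0,0,-16,0,0,0,-1,0,0,-30,0,0,0,-1,0,0,-40,0,0,0,-1,0,0,-40,0,0,0,-1]' 40;  python3 go.py .701 -.129 .245 90
python3 - <<'E'
from h import *
C=cams()
cv2.imwrite("pics/s1.png",C["side"]["img"][:,:,::-1])
E
```

```text
t: 7.35
tcp_pos: [0.5061, 0.2002, 0.4172]
eef_rot: [[-0.006, 1.0, 0.003], [1.0, 0.006, 0.0], [0.0, 0.003, -1.0]]
contact_force: [-0.8, -0.3, -4.3]
gripper_width: 0.0385
shift [-330.4  192.9    1.6] rot [ 0.003 -0.     0.006] grasp [0.5061 0.2002 0.2462] w 38.5 F [-0.8 -0.3 -4.3] t 7.35 J [ 9.  4. 96.  0. 80.  9.]
```

View pics/s1.png

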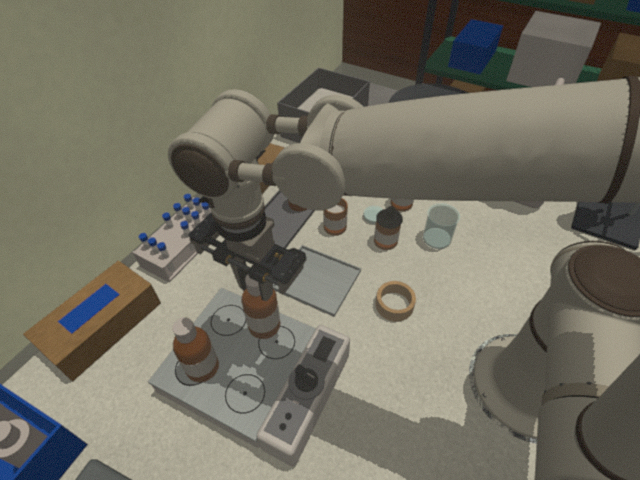

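The bottle hangs upright from the gripper at about side (262,310). I'll carry it to the tray.

```bash
python3 -m creep '[-15,9,0,0,0,0,-1,-45,27,0,0,0,0,-1,-85,50,0,0,0,0,-1,-125,73,0,0,0,0,-1,-165,97,0,0,0,0,-1]'; python3 -m creep '[-40,23,0,0,0,0,-1,-80,47,0,0,0,0,-1,-120,70,0,0,0,0,-1,-150,88,0,0,0,0,-1,-165,97,0,0,0,0,-1]';  python3 go.py .701 -.129 .149 90
```

```text
t: 8.07
tcp_pos: [0.6046, 0.0332, 0.4151]
eef_rot: [[-0.005, 1.0, -0.001], [1.0, 0.005, -0.0], [-0.0, -0.001, -1.0]]
contact_force: [0.2, 0.1, -4.9]
gripper_width: 0.0381
t: 8.7
tcp_pos: [0.7023, -0.1323, 0.4142]
eef_rot: [[-0.004, 1.0, -0.001], [1.0, 0.004, -0.001], [-0.001, -0.001, -1.0]]
contact_force: [-1.0, -0.1, -4.7]
gripper_width: 0.0384
shift [ 3.4 -1.1 94.2] rot [-0.001  0.001  0.004] grasp [ 0.7023 -0.1323  0.2432] w 38.4 F [-1.  -0.1 -4.7] t 8.7 J [-20.  30.  65.  -0.  86. -21.]
```

```bash
python3 -m creep '[1,-1,15,0,0,0,-1,3,-1,35,0,0,0,-1,3,-1,55,0,0,0,-1,3,-1,72,0,0,0,-1,3,-1,82,0,0,0,-1]'; python3 go.py .701 -.129 .149 90
```

```text
t: 9.32
tcp_pos: [0.7004, -0.1252, 0.3317]
eef_rot: [[-0.007, 1.0, -0.002], [1.0, 0.007, 0.001], [0.001, -0.002, -1.0]]
contact_force: [-0.4, -0.4, -4.7]
gripper_width: 0.038
shift [-3.8  0.6 11.7] rot [-0.002 -0.001  0.007] grasp [ 0.7004 -0.1252  0.1607] w 38.0 F [-0.4 -0.4 -4.7] t 9.32 J [-20.  32.  70.  -0.  77. -20.]
```

```bash
python3 -m creep '[-1,0,3,0,0,0,-1,-2,0,6,0,0,0,-1,-3,0,9,0,0,0,-1,-3,0,11,0,0,0,-1,-3,0,11,0,0,0,-1]'; python3 go.py .701 -.129 .149 90
```

```text
t: 9.95
tcp_pos: [0.7008, -0.1287, 0.3226]
eef_rot: [[-0.006, 1.0, -0.0], [1.0, 0.006, 0.0], [0.0, -0.0, -1.0]]
contact_force: [0.8, 0.8, -4.3]
gripper_width: 0.0385
shift [-0.3  0.2  2.6] rot [-0.    -0.     0.006] grasp [ 0.7008 -0.1287  0.1516] w 38.5 F [ 0.8  0.8 -4.3] t 9.95 J [-20.  33.  71.   0.  76. -20.]
```

```bash
python3 -m creep '[0,0,1,0,0,0,-1,0,0,2,0,0,0,-1,0,0,2.5,0,0,0,-1,0,0,3,0,0,0,-1,0,0,3,0,0,0,-1]'; python3 go.py .701 -.129 .149 90
```

```text
t: 10.58
tcp_pos: [0.7008, -0.1287, 0.3196]
eef_rot: [[-0.006, 1.0, -0.0], [1.0, 0.006, 0.0], [0.0, -0.0, -1.0]]
contact_force: [0.1, -0.4, -5.1]
gripper_width: 0.0377
shift [-0.3  0.2 -0.4] rot [-0.    -0.     0.006] grasp [ 0.7008 -0.1287  0.1486] w 37.7 F [ 0.1 -0.4 -5.1] t 10.57 J [-20.  33.  71.  -0.  76. -20.]
```

```bash
python3 -m creep '[0,0,0.5,0,0,0,-1,0,0,1,0,0,0,-1,0,0,1.5,0,0,0,-1,0,0,2,0,0,0,-1,0,0,2,0,0,0,-1]'; python3 go.py .701 -.129 .149 90
```

```text
t: 11.2
tcp_pos: [0.7011, -0.1288, 0.3189]
eef_rot: [[-0.006, 1.0, 0.002], [1.0, 0.006, -0.001], [-0.001, 0.002, -1.0]]
contact_force: [-0.7, 0.5, 2.2]
gripper_width: 0.0385
shift [-0.2 -0.1 -1.1] rot [0.002 0.001 0.006] grasp [ 0.7011 -0.1288  0.1479] w 38.5 F [-0.7  0.5  2.2] t 11.2 J [-20.  33.  71.  -0.  76. -20.]
```

Contact, since the force went from −5 to +2 N. I'll release, and then rise.

```bash
python3 -m creep '[0,0,0,0,0,0,-0.1,0,0,0,0,0,0,0,0,0,0,0,0,0,0.3,0,0,0,0,0,0,0.4,0,0,0,0,0,0,0.4]'; python3 -m creep '[0,0,-15,0,0,0,0.4,0,0,-40,0,0,0,0.4,0,0,-70,0,0,0,0.5,0,0,-95,0,0,0,0.5,0,0,-105,0,0,0,0.5]'; python3 go.py .579 .318 .265 90
```

```text
t: 11.82
tcp_pos: [0.7008, -0.1287, 0.3176]
eef_rot: [[-0.006, 1.0, -0.0], [1.0, 0.006, -0.0], [-0.0, -0.0, -1.0]]
contact_force: [-1.3, 0.1, -0.0]
gripper_width: 0.0642
t: 12.45
tcp_pos: [0.701, -0.1288, 0.4261]
eef_rot: [[-0.006, 1.0, 0.004], [1.0, 0.006, -0.002], [-0.002, 0.004, -1.0]]
contact_force: [-0.2, 0.0, -0.8]
gripper_width: 0.0686
shift [ 447.5 -119.3  -11.1] rot [0.004 0.002 0.006] grasp [ 0.701  -0.1288  0.2551] w 68.6 F [-0.2  0.  -0.8] t 12.45 J [-20.  29.  64.   0.  86. -20.]
```

```bash
python3 - <<'E'
from h import *
C=cams()
print(fcyl(C,["bottle0"],BOT,.578,.319,.06))
print(fcyl(C,["bottle0"],BOT,.70,-.129,.003,cs=("top",)))
cv2.imwrite("pics/t2.png",C["top"]["img"][:,:,::-1])
E
```

```text
{'top+side': (array([0.5773, 0.3193]), np.float64(0.1)), 'top': (array([0.5769, 0.3181]), np.float64(0.1)), 'side': (array([0.5784, 0.3188]), np.float64(0.09))}
None
```

View pics/t2.png

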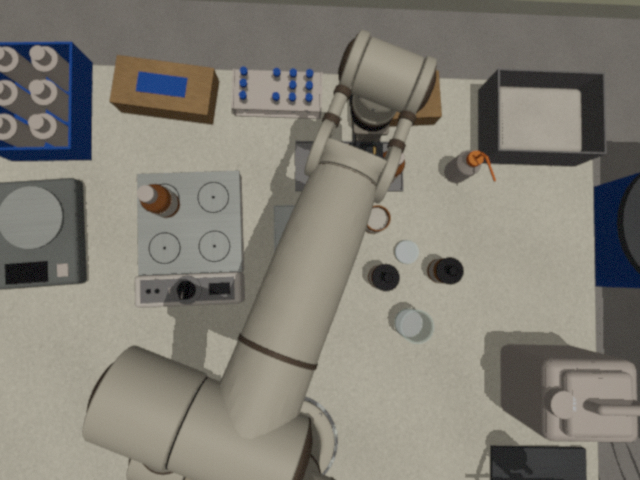

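The second bottle is still at (155,197). The first stands in the tray under the arm. Moving to the second.

```bash
python3 -m creep '[30,-8,-8,0,0,0,0.3,80,-22,-8,0,0,0,0.3,135,-36,-8,0,0,0,0.3,190,-51,-8,0,0,0,0.3,245,-66,-8,0,0,0,0.3]'; python3 -m creep '[55,-14,0,0,0,0,0.3,105,-28,0,0,0,0,0.3,155,-42,0,0,0,0,0.3,190,-51,0,0,0,0,0.3,202,-54,0,0,0,0,0.3]';python3 go.py .5778 .319 .205 90
```

```text
t: 13.32
tcp_pos: [0.6324, 0.1175, 0.4292]
eef_rot: [[-0.006, 1.0, -0.002], [1.0, 0.006, 0.0], [0.0, -0.002, -1.0]]
contact_force: [-0.2, 0.6, -0.4]
gripper_width: 0.0597
t: 13.95
tcp_pos: [0.5772, 0.3193, 0.4293]
eef_rot: [[-0.009, 1.0, -0.002], [1.0, 0.009, -0.001], [-0.001, -0.002, -1.0]]
contact_force: [-0.2, -0.1, 1.0]
gripper_width: 0.0598
shift [-0.2  0.7 53.3] rot [-0.002  0.001  0.009] grasp [0.5772 0.3193 0.2583] w 59.8 F [-0.2 -0.1  1. ] t 13.95 J [18. 21. 75. -0. 85. 18.]
```

```bash
python3 -m creep '[0,0,12,0,0,0,0.3,0,0,26,0,0,0,0.2,0,0,40,0,0,0,0.1,0,0,53,0,0,0,0,0,0,53,0,0,0,-1]'; python3 -m creep '[0,0,0,0,0,0,-1,0,0,0,0,0,0,-1,0,0,0,0,0,0,-1,0,0,0,0,0,0,-1,0,0,0,0,0,0,-1]' 40;python3 go.py .5778 .319 .205 90
```

```text
t: 14.58
tcp_pos: [0.5779, 0.317, 0.3756]
eef_rot: [[-0.005, 1.0, -0.003], [1.0, 0.005, -0.001], [-0.001, -0.003, -1.0]]
contact_force: [0.1, 0.3, -4.0]
gripper_width: 0.0386
t: 15.2
tcp_pos: [0.5781, 0.3176, 0.3778]
eef_rot: [[-0.006, 1.0, 0.0], [1.0, 0.006, 0.0], [0.0, 0.0, -1.0]]
contact_force: [0.3, -0.7, -4.9]
gripper_width: 0.0381
shift [ 1.4 -0.3  1.8] rot [ 0.    -0.     0.006] grasp [0.5781 0.3176 0.2068] w 38.1 F [ 0.3 -0.7 -4.9] t 15.2 J [18. 23. 78. -0. 79. 18.]
```

```bash
python3 -m creep '[0,0,-6,0,0,0,-1,0,0,-16,0,0,0,-1,0,0,-30,0,0,0,-1,0,0,-40,0,0,0,-1,0,0,-40,0,0,0,-1]';  python3 -m creep '[-15,5,0,0,0,0,-1,-45,15,0,0,0,0,-1,-85,28,0,0,0,0,-1,-130,43,0,0,0,0,-1,-175,58,0,0,0,0,-1]'; python3 go.py .6987 -.039 .245 90
```

```text
t: 15.82
tcp_pos: [0.5784, 0.3177, 0.4196]
eef_rot: [[-0.006, 1.0, 0.003], [1.0, 0.006, 0.001], [0.001, 0.003, -1.0]]
contact_force: [0.3, 0.5, -4.5]
gripper_width: 0.0384
t: 16.45
tcp_pos: [0.6374, 0.1405, 0.4169]
eef_rot: [[-0.006, 1.0, -0.001], [1.0, 0.006, -0.001], [-0.001, -0.001, -1.0]]
contact_force: [0.1, 0.3, -4.1]
gripper_width: 0.0385
shift [-179.8   60.2    0.9] rot [-0.001  0.001  0.006] grasp [0.6374 0.1405 0.2459] w 38.5 F [ 0.1  0.3 -4.1] t 16.45 J [ 2. 20. 77. -0. 83.  2.]
```

```bash
python3 -m creep '[-45,15,0,0,0,0,-1,-90,30,0,0,0,0,-1,-130,44,0,0,0,0,-1,-165,55,0,0,0,0,-1,-180,60,0,0,0,0,-1]'; python3 -m creep '[0,0,12,0,0,0,-1,0,0,30,0,0,0,-1,0,0,50,0,0,0,-1,0,0,70,0,0,0,-1,0,0,80,0,0,0,-1]'; python3 go.py .6987 -.039 .150 90
```

```text
t: 17.08
tcp_pos: [0.6983, -0.0398, 0.4166]
eef_rot: [[-0.003, 1.0, -0.002], [1.0, 0.003, -0.001], [-0.001, -0.002, -1.0]]
contact_force: [0.4, -0.1, -4.3]
gripper_width: 0.0384
t: 17.7
tcp_pos: [0.6977, -0.0361, 0.3349]
eef_rot: [[-0.007, 1.0, -0.004], [1.0, 0.007, 0.001], [0.001, -0.004, -1.0]]
contact_force: [-0.4, -0.4, -4.3]
gripper_width: 0.0385
shift [-2.9  1.1 13.9] rot [-0.004 -0.001  0.007] grasp [ 0.6977 -0.0361  0.1639] w 38.5 F [-0.4 -0.4 -4.3] t 17.7 J [-13.  30.  73.  -0.  77. -13.]
```

```bash
python3 -m creep '[-1,0,3,0,0,0,-1,-2,1,7,0,0,0,-1,-2,1,10,0,0,0,-1,-2,1,12,0,0,0,-1,-2,1,12,0,0,0,-1]'; python3 go.py .6987 -.039 .150 90
```

```text
t: 18.32
tcp_pos: [0.6993, -0.0387, 0.3257]
eef_rot: [[-0.006, 1.0, -0.0], [1.0, 0.006, 0.0], [0.0, -0.0, -1.0]]
contact_force: [0.3, 0.5, -3.7]
gripper_width: 0.0385
shift [-0.3 -0.6  4.7] rot [-0.    -0.     0.006] grasp [ 0.6993 -0.0387  0.1547] w 38.5 F [ 0.3  0.5 -3.7] t 18.32 J [-13.  31.  73.  -0.  76. -13.]
```

```bash
python3 -m creep '[0,0,1,0,0,0,-1,0,0,2.5,0,0,0,-1,0,0,4,0,0,0,-1,0,0,5,0,0,0,-1,0,0,5,0,0,0,-1]'; python3 -m creep '[0,0,0.5,0,0,0,-1,0,0,1,0,0,0,-1,0,0,1.5,0,0,0,-1,0,0,2,0,0,0,-1,0,0,2,0,0,0,-1]';
```

```text
t: 18.95
tcp_pos: [0.6992, -0.0387, 0.3205]
eef_rot: [[-0.006, 1.0, -0.0], [1.0, 0.006, 0.0], [0.0, -0.0, -1.0]]
contact_force: [0.4, 0.3, -4.3]
gripper_width: 0.0385
t: 19.58
tcp_pos: [0.6993, -0.0387, 0.3186]
eef_rot: [[-0.006, 1.0, -0.0], [1.0, 0.006, 0.0], [0.0, -0.0, -1.0]]
contact_force: [-0.6, -0.1, -4.9]
gripper_width: 0.0384
```

```bash
python3 -m creep '[0,0,0.5,0,0,0,-1,0,0,1,0,0,0,-1,0,0,1.5,0,0,0,-1,0,0,2,0,0,0,-1,0,0,2,0,0,0,-1]'
```

```text
t: 20.2
tcp_pos: [0.6996, -0.0387, 0.318]
eef_rot: [[-0.006, 1.0, 0.002], [1.0, 0.006, -0.0], [-0.0, 0.002, -1.0]]
contact_force: [-0.7, 1.0, 3.9]
gripper_width: 0.0385
```

```bash
python3 -m creep '[0,0,0,0,0,0,-0.1,0,0,0,0,0,0,0,0,0,0,0,0,0,0.3,0,0,0,0,0,0,0.4,0,0,0,0,0,0,0.4]'; python3 -m creep '[0,0,-15,0,0,0,0.4,0,0,-40,0,0,0,0.4,0,0,-70,0,0,0,0.5,0,0,-95,0,0,0,0.5,0,0,-95,0,0,0,0.5]'; python3 go.py .4155 -.2142 .16 90
```

```text
t: 20.82
tcp_pos: [0.6993, -0.0387, 0.3166]
eef_rot: [[-0.006, 1.0, -0.0], [1.0, 0.006, 0.0], [0.0, -0.0, -1.0]]
contact_force: [1.0, -0.6, 0.7]
gripper_width: 0.0641
t: 21.45
tcp_pos: [0.6998, -0.0388, 0.4158]
eef_rot: [[-0.006, 1.0, 0.007], [1.0, 0.006, -0.002], [-0.002, 0.007, -1.0]]
contact_force: [-0.1, 0.6, 0.4]
gripper_width: 0.069
shift [-173.6 -285.9   83.2] rot [0.007 0.002 0.006] grasp [ 0.6998 -0.0388  0.2448] w 69.0 F [-0.1  0.6  0.4] t 21.45 J [-13.  27.  68.   0.  85. -13.]
```

```bash
python3 -m creep '[-20,-33,0,0,0,0,0.2,-50,-80,0,0,0,0,0,-80,-130,0,0,0,0,0,-110,-180,10,0,0,0,0,-140,-230,25,0,0,0,0]';python3 -m creep '[-15,-25,15,0,0,0,0,-30,-50,35,0,0,0,0,-34,-56,50,0,0,0,0,-34,-56,57,0,0,0,0,-34,-56,57,0,0,0,0]'; python3 go.py .4155 -.2142 .113 90
python3 - <<'E'
from h import *
C=cams()
print("A",fcyl(C,["jar0","lid0"],JL,.4155,-.214,cs=("side",)));print("B",fcyl(C,["jar0","lid0"],JL,.436,-.367))
print("o",fcyl(C,["jar0"],JAR,.557,-.19))
E
```

```text
t: 22.08
tcp_pos: [0.4683, -0.1806, 0.3859]
eef_rot: [[-0.006, 1.0, 0.0], [1.0, 0.006, -0.0], [-0.0, 0.0, -1.0]]
contact_force: [-0.2, -0.7, 1.2]
gripper_width: 0.0459
t: 22.7
tcp_pos: [0.4148, -0.214, 0.3293]
eef_rot: [[-0.007, 1.0, -0.0], [1.0, 0.007, 0.001], [0.001, -0.0, -1.0]]
contact_force: [0.1, 0.6, -0.7]
gripper_width: 0.0457
shift [-0.3  0.7 45.3] rot [-0.    -0.001  0.007] grasp [ 0.4148 -0.214   0.1583] w 45.7 F [ 0.1  0.6 -0.7] t 22.7 J [-42.  -3. 113.   0.  70. -43.]
A {'side': (array([ 0.4167, -0.2156]), np.float64(0.13))}
B {'top+side': (array([ 0.4423, -0.3863]), np.float64(2.42)), 'top': (array([ 0.4433, -0.3806]), np.float64(1.7)), 'side': (array([ 0.4432, -0.3859]), np.float64(3.14))}
o {'top+side': (array([ 0.5572, -0.192 ]), np.float64(0.08)), 'top': (array([ 0.5572, -0.192 ]), np.float64(0.07)), 'side': (array([ 0.5592, -0.1952]), np.float64(0.09))}
```

```bash
python3 -m creep '[0,1,12,0,0,0,0,0,1,24,0,0,0,0,0,1,35,0,0,0,0,0,1,42,0,0,0,0,0,1,42,0,0,0,0]' 15; python3 go.py .4155 -.2142 .113 90
```

```text
t: 23.82
tcp_pos: [0.4151, -0.2143, 0.2869]
eef_rot: [[-0.006, 1.0, -0.001], [1.0, 0.006, 0.001], [0.001, -0.001, -1.0]]
contact_force: [-1.2, 0.8, 0.9]
gripper_width: 0.0457
shift [0.1 0.4 2.9] rot [-0.001 -0.001  0.006] grasp [ 0.4151 -0.2143  0.1159] w 45.7 F [-1.2  0.8  0.9] t 23.82 J [-42.   0. 115.  -0.  65. -43.]
```

```bash
python3 -m creep '[0,0.5,2,0,0,0,0,0,0.5,2.5,0,0,0,-1,0,0.5,2.5,0,0,0,-1,0,0.5,2.5,0,0,0,-1,0,0.5,2.5,0,0,0,-1]' 15; python3 -m creep '[0,0,0,0,0,0,-1,0,0,0,0,0,0,-1,0,0,0,0,0,0,-1,0,0,0,0,0,0,-1,0,0,0,0,0,0,-1]';python3 go.py .4155 -.2142 .113 90
```

```text
t: 24.45
tcp_pos: [0.4158, -0.2145, 0.2854]
eef_rot: [[-0.006, 1.0, 0.0], [1.0, 0.006, -0.0], [-0.0, 0.0, -1.0]]
contact_force: [-0.7, -0.1, 1.0]
gripper_width: 0.0219
t: 25.08
tcp_pos: [0.4159, -0.2145, 0.2854]
eef_rot: [[-0.006, 1.0, 0.0], [1.0, 0.006, -0.0], [-0.0, 0.0, -1.0]]
contact_force: [0.0, -0.1, 3.0]
gripper_width: 0.0215
shift [ 0.3 -0.4  1.4] rot [0.    0.    0.006] grasp [ 0.4159 -0.2145  0.1144] w 21.5 F [ 0.  -0.1  3. ] t 25.07 J [-42.   1. 115.  -0.  65. -42.]
```

```bash
python3 -m creep '[0,0,-8,0,0,0,-1,0,0,-20,0,0,0,-1,0,0,-35,0,0,0,-1,0,0,-45,0,0,0,-1,0,0,-45,0,0,0,-1]'; python3 go.py .5502 -.0136 .16 90
python3 - <<'E'
from h import *
C=cams()
cv2.imwrite("pics/s3.png",C["side"]["img"][100:300,250:500,::-1].repeat(2,0).repeat(2,1))
E
```

```text
t: 25.7
tcp_pos: [0.4161, -0.2147, 0.3315]
eef_rot: [[-0.006, 1.0, 0.002], [1.0, 0.006, -0.002], [-0.002, 0.002, -1.0]]
contact_force: [-0.3, -0.6, -1.1]
gripper_width: 0.0217
shift [200.2 135.3   0.4] rot [0.002 0.002 0.006] grasp [ 0.4161 -0.2147  0.1605] w 21.7 F [-0.3 -0.6 -1.1] t 25.7 J [-42.  -3. 113.  -0.  70. -42.]
```

View pics/s3.png

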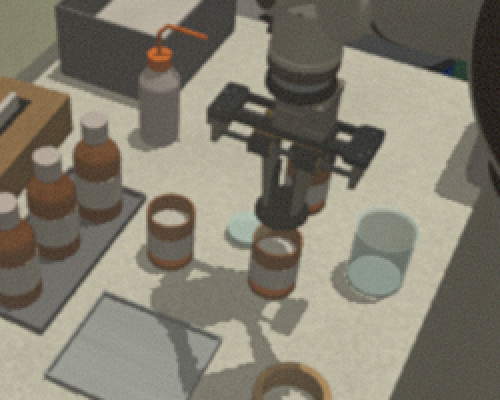

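Lid off, its jar stands open and undisturbed, and three bottles are upright in the tray. Now to the lid tray.

```bash
python3 -m creep '[20,14,0,0,0,0,-1,60,41,0,0,0,0,-1,105,71,0,0,0,0,-1,145,98,0,0,0,0,-1,170,115,0,0,0,0,-1]';python3 -m creep '[15,10,15,0,0,0,-1,25,17,40,0,0,0,-1,30,20,70,0,0,0,-1,30,20,95,0,0,0,-1,30,20,105,0,0,0,-1]'; python3 go.py .5502 -.0136 .041 90
```

```text
t: 26.42
tcp_pos: [0.5304, -0.0417, 0.3294]
eef_rot: [[-0.008, 1.0, -0.001], [1.0, 0.008, 0.001], [0.001, -0.001, -1.0]]
contact_force: [0.5, -0.5, -0.5]
gripper_width: 0.0219
t: 27.05
tcp_pos: [0.5486, -0.0133, 0.2229]
eef_rot: [[-0.006, 1.0, -0.004], [1.0, 0.006, 0.001], [0.001, -0.004, -1.0]]
contact_force: [-0.8, 0.3, -0.7]
gripper_width: 0.0216
shift [-0.3  1.6 10.9] rot [-0.004 -0.001  0.006] grasp [ 0.5486 -0.0133  0.0519] w 21.6 F [-0.8  0.3 -0.7] t 27.05 J [-14.  18. 104.  -0.  59. -14.]
```

```bash
python3 -m creep '[0,1,3,0,0,0,-1,0,1,6,0,0,0,-1,0,1,8,0,0,0,-1,0,1,10,0,0,0,-1,0,1,10,0,0,0,-1]'; python3 go.py .5502 -.0136 .041 90;python3 -m creep '[0,0,0.5,0,0,0,-1,0,0,1,0,0,0,-1,0,0,1.5,0,0,0,-1,0,0,2,0,0,0,-1,0,0,2,0,0,0,-1]'; python3 go.py .5502 -.0136 .041 90
```

```text
t: 27.68
tcp_pos: [0.5506, -0.0136, 0.2153]
eef_rot: [[-0.006, 1.0, 0.0], [1.0, 0.006, -0.0], [-0.0, 0.0, -1.0]]
contact_force: [0.3, -1.1, -1.0]
gripper_width: 0.0214
shift [ 0.  -0.4  3.3] rot [0.    0.    0.006] grasp [ 0.5506 -0.0136  0.0443] w 21.4 F [ 0.3 -1.1 -1. ] t 27.68 J [-14.  19. 103.  -0.  58. -14.]
t: 28.3
tcp_pos: [0.5506, -0.0136, 0.2131]
eef_rot: [[-0.006, 1.0, -0.0], [1.0, 0.006, 0.0], [0.0, -0.0, -1.0]]
contact_force: [-0.2, 0.5, -0.1]
gripper_width: 0.0218
shift [-0.  -0.4  1.2] rot [-0.    -0.     0.006] grasp [ 0.5506 -0.0136  0.0421] w 21.8 F [-0.2  0.5 -0.1] t 28.3 J [-14.  19. 103.   0.  58. -14.]
```

```bash
python3 -m creep '[0,0,0.5,0,0,0,-1,0,0,1,0,0,0,-1,0,0,1.5,0,0,0,-1,0,0,2,0,0,0,-1,0,0,2,0,0,0,-1]'; python3 go.py .5502 -.0136 .041 90
```

```text
t: 28.92
tcp_pos: [0.5507, -0.0136, 0.2114]
eef_rot: [[-0.006, 1.0, -0.0], [1.0, 0.006, -0.0], [-0.0, -0.0, -1.0]]
contact_force: [-1.3, -0.3, 1.5]
gripper_width: 0.0214
shift [ 0.  -0.5 -0.6] rot [-0.     0.     0.006] grasp [ 0.5507 -0.0136  0.0404] w 21.4 F [-1.3 -0.3  1.5] t 28.93 J [-14.  19. 104.  -0.  57. -14.]
```

```bash
python3 -m creep '[0,0,0,0,0,0,-0.3,0,0,0,0,0,0,0,0,0,0,0,0,0,0,0,0,0,0,0,0,0,0,0,0,0,0,0,0]'; python3 -m creep '[0,0,-15,0,0,0,0,0,0,-50,0,0,0,0,0,0,-90,0,0,0,0,0,0,-125,0,0,0,0,0,0,-125,0,0,0,0]'
python3 - <<'E'
from h import *
C=cams()
print("B",fcyl(C,["jar0","lid0"],JL,.436,-.367))
cv2.imwrite("pics/s4.png",C["side"]["img"][:,:,::-1])
E
python3 go.py .436 -.368 .16 90
```

```text
t: 29.55
tcp_pos: [0.5506, -0.0136, 0.2112]
eef_rot: [[-0.006, 1.0, -0.0], [1.0, 0.006, -0.0], [-0.0, -0.0, -1.0]]
contact_force: [-0.2, 0.0, -0.2]
gripper_width: 0.046
t: 30.18
tcp_pos: [0.5518, -0.0138, 0.3406]
eef_rot: [[-0.006, 1.0, 0.008], [1.0, 0.006, -0.002], [-0.002, 0.008, -1.0]]
contact_force: [0.9, -0.0, -0.7]
gripper_width: 0.046
B {'top+side': (array([ 0.4407, -0.3808]), np.float64(0.1)), 'top': (array([ 0.4406, -0.3808]), np.float64(0.1)), 'side': (array([ 0.4416, -0.3833]), np.float64(0.1))}
shift [-353.8 -116.2    3.7] rot [-0.003 -0.001  0.006] grasp [ 0.5501 -0.0135  0.1636] w 46.2 F [ 0.5 -0.1 -1.4] t 30.48 J [-14.   9. 100.   0.  71. -14.]
```

View pics/s4.png

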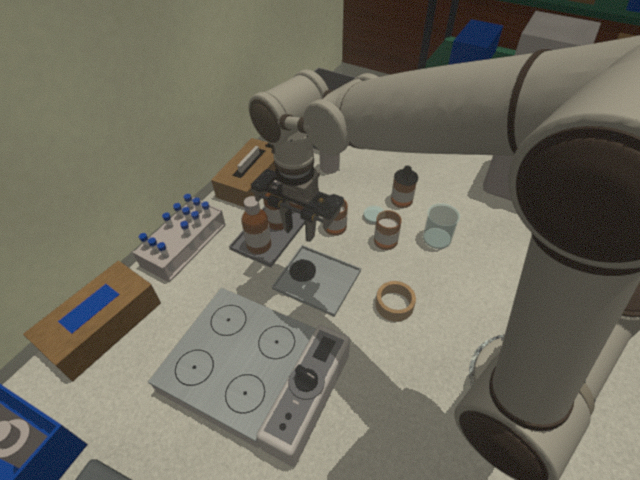

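The lid lies on its tray, side (302,270). The second lidded jar has been knocked about 14 mm, to (0.441,−0.381), and I'll use its new position.

```bash
python3 -m creep '[-25,-8,0,0,0,0,0,-70,-21,0,0,0,0,0,-125,-38,0,0,0,0,0,-180,-54,0,0,0,0,0,-235,-70,0,0,0,0,0]';python3 -m creep '[-45,-13,0,0,0,0,0,-90,-27,0,0,0,0,0,-120,-36,0,0,0,0,0,-132,-39,0,0,0,0,0,-132,-39,0,0,0,0,0]'; python3 go.py .441 -.3815 .113 90
python3 - <<'E'
from h import *
C=cams()
print("B",fcyl(C,["jar0","lid0"],JL,.441,-.381,cs=("side",)))
print("lidB",fcyl(C,["lid0"],LID,.441,-.381,.077,zc=.02))
print("jB",fcyl(C,["jar0"],JAR,.441,-.381,cs=("side",)))
cv2.imwrite("pics/s5.png",C["side"]["img"][100:300,250:500,::-1].repeat(2,0).repeat(2,1))
E
```

```text
t: 31.1
tcp_pos: [0.4811, -0.2505, 0.3353]
eef_rot: [[-0.006, 1.0, -0.001], [1.0, 0.006, 0.001], [0.001, -0.001, -1.0]]
contact_force: [1.6, -0.3, 0.6]
gripper_width: 0.0463
t: 31.72
tcp_pos: [0.4438, -0.3812, 0.3355]
eef_rot: [[-0.005, 1.0, -0.001], [1.0, 0.005, 0.001], [0.001, -0.001, -1.0]]
contact_force: [0.7, 0.1, -0.8]
gripper_width: 0.0459
shift [-0.4 -2.7 51.5] rot [-0.001 -0.001  0.005] grasp [ 0.4438 -0.3812  0.1645] w 45.9 F [ 0.7  0.1 -0.8] t 31.73 J [-52.  14.  94.   0.  72. -53.]
B {'side': (array([ 0.4676, -0.4748]), np.float64(1.67))}
lidB {'top+side': (array([ 0.4405, -0.3806]), np.float64(0.38)), 'top': (array([ 0.4429, -0.3789]), np.float64(0.5)), 'side': (array([ 0.4415, -0.384 ]), np.float64(0.25))}
jB None
```

View pics/s5.png

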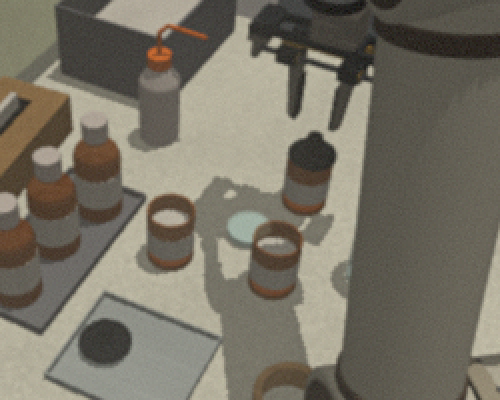

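```bash
python3 -m creep '[0,-2.7,12,0,0,0,0,0,-2.7,24,0,0,0,0,0,-2.7,36,0,0,0,0,0,-2.7,46,0,0,0,0,0,-2.7,46,0,0,0,0]' 15; python3 go.py .441 -.3815 .1135 90
```

```text
t: 32.7
tcp_pos: [0.4409, -0.381, 0.2889]
eef_rot: [[-0.006, 1.0, -0.001], [1.0, 0.006, 0.002], [0.002, -0.001, -1.0]]
contact_force: [0.2, -0.4, -0.5]
gripper_width: 0.046
shift [-0.6  0.1  4.4] rot [-0.001 -0.002  0.006] grasp [ 0.4409 -0.381   0.1179] w 46.0 F [ 0.2 -0.4 -0.5] t 32.7 J [-53.  17.  96.  -0.  67. -53.]
```

```bash
python3 -m creep '[0,0,2,0,0,0,0,0,0,3.5,0,0,0,0,0,0,3.5,0,0,0,-1,0,0,3.5,0,0,0,-1,0,0,3.5,0,0,0,-1]' 15; python3 -m creep '[0,0,0,0,0,0,-1,0,0,0,0,0,0,-1,0,0,0,0,0,0,-1,0,0,0,0,0,0,-1,0,0,0,0,0,0,-1]';python3 go.py .441 -.3815 .113 90
```

```text
t: 33.33
tcp_pos: [0.4411, -0.3813, 0.2869]
eef_rot: [[-0.006, 1.0, 0.0], [1.0, 0.006, -0.0], [-0.0, 0.0, -1.0]]
contact_force: [0.1, 0.2, 0.5]
gripper_width: 0.0218
t: 33.95
tcp_pos: [0.4411, -0.3813, 0.2869]
eef_rot: [[-0.006, 1.0, 0.0], [1.0, 0.006, -0.0], [-0.0, 0.0, -1.0]]
contact_force: [-0.8, -0.5, 2.7]
gripper_width: 0.0216
shift [-0.2 -0.1  2.9] rot [0.    0.    0.006] grasp [ 0.4411 -0.3813  0.1159] w 21.6 F [-0.8 -0.5  2.7] t 33.95 J [-53.  17.  96.  -0.  67. -53.]
```

```bash
python3 -m creep '[0,0,-8,0,0,0,-1,0,0,-20,0,0,0,-1,0,0,-35,0,0,0,-1,0,0,-50,0,0,0,-1,0,0,-50,0,0,0,-1]'; python3 -m creep '[20,2,0,0,0,0,-1,60,5,0,0,0,0,-1,105,8,0,0,0,0,-1,150,12,0,0,0,0,-1,195,15,0,0,0,0,-1]'; python3 go.py .470 -.0165 .16 90
```

```text
t: 34.58
tcp_pos: [0.4415, -0.3818, 0.339]
eef_rot: [[-0.006, 1.0, 0.002], [1.0, 0.006, -0.003], [-0.003, 0.002, -1.0]]
contact_force: [-0.3, -0.1, -1.5]
gripper_width: 0.0217
t: 35.2
tcp_pos: [0.4544, -0.1834, 0.3357]
eef_rot: [[-0.006, 1.0, -0.001], [1.0, 0.006, 0.002], [0.002, -0.001, -1.0]]
contact_force: [-0.3, 0.0, -0.3]
gripper_width: 0.0213
shift [166.8  16.7   5. ] rot [-0.001 -0.002  0.006] grasp [ 0.4544 -0.1834  0.1647] w 21.3 F [-0.3  0.  -0.3] t 35.2 J [-36.   0. 109.   0.  71. -37.]
```

```bash
python3 -m creep '[45,4,0,0,0,0,-1,90,9,0,0,0,0,-1,130,13,0,0,0,0,-1,158,16,0,0,0,0,-1,167,17,0,0,0,0,-1]'; python3 -m creep '[0,0,20,0,0,0,-1,0,0,50,0,0,0,-1,0,0,80,0,0,0,-1,0,0,100,0,0,0,-1,0,0,106,0,0,0,-1]'; python3 go.py .470 -.0165 .042 90
```

```text
t: 35.83
tcp_pos: [0.4701, -0.017, 0.3359]
eef_rot: [[-0.009, 1.0, -0.002], [1.0, 0.009, 0.001], [0.001, -0.002, -1.0]]
contact_force: [0.5, 0.8, -0.2]
gripper_width: 0.0213
t: 36.45
tcp_pos: [0.4699, -0.0191, 0.2291]
eef_rot: [[-0.005, 1.0, -0.003], [1.0, 0.005, 0.001], [0.001, -0.003, -1.0]]
contact_force: [0.3, 0.6, -0.7]
gripper_width: 0.0215
shift [ 2.6  0.1 16.1] rot [-0.003 -0.001  0.005] grasp [ 0.4699 -0.0191  0.0581] w 21.5 F [ 0.3  0.6 -0.7] t 36.45 J [-17.   7. 116.  -0.  58. -17.]
```

```bash
python3 -m creep '[1,0,4,0,0,0,-1,2,0,8,0,0,0,-1,2,0,11,0,0,0,-1,2,0,13,0,0,0,-1,2,0,13,0,0,0,-1]'; python3 go.py .470 -.0165 .042 90;python3 -m creep '[0,0,0.5,0,0,0,-1,0,0,1,0,0,0,-1,0,0,1.5,0,0,0,-1,0,0,2.5,0,0,0,-1,0,0,2.5,0,0,0,-1]'; python3 go.py .470 -.0165 .042 90
```

```text
t: 37.08
tcp_pos: [0.471, -0.0171, 0.2177]
eef_rot: [[-0.006, 1.0, -0.0], [1.0, 0.006, -0.0], [-0.0, -0.0, -1.0]]
contact_force: [-0.2, 0.5, -0.7]
gripper_width: 0.0213
shift [ 0.6 -1.   4.7] rot [-0.     0.     0.006] grasp [ 0.471  -0.0171  0.0467] w 21.3 F [-0.2  0.5 -0.7] t 37.08 J [-17.   8. 116.  -0.  56. -17.]
t: 37.7
tcp_pos: [0.4709, -0.0171, 0.2151]
eef_rot: [[-0.006, 1.0, -0.0], [1.0, 0.006, 0.0], [0.0, -0.0, -1.0]]
contact_force: [-0.3, 0.9, -1.5]
gripper_width: 0.0213
shift [ 0.6 -0.9  2.1] rot [-0.    -0.     0.006] grasp [ 0.4709 -0.0171  0.0441] w 21.3 F [-0.3  0.9 -1.5] t 37.7 J [-17.   8. 116.  -0.  56. -17.]
```

```bash
python3 -m creep '[0,0,0.5,0,0,0,-1,0,0,1,0,0,0,-1,0,0,1.5,0,0,0,-1,0,0,2.5,0,0,0,-1,0,0,2.5,0,0,0,-1]'; python3 go.py .470 -.0165 .042 90
```

```text
t: 38.33
tcp_pos: [0.471, -0.0171, 0.2128]
eef_rot: [[-0.006, 1.0, -0.0], [1.0, 0.006, -0.0], [-0.0, -0.0, -1.0]]
contact_force: [-1.0, 0.6, 1.1]
gripper_width: 0.0216
shift [ 0.6 -1.  -0.2] rot [-0.     0.     0.006] grasp [ 0.471  -0.0171  0.0418] w 21.6 F [-1.   0.6  1.1] t 38.33 J [-17.   8. 116.  -0.  55. -17.]
```

```bash
python3 -m creep '[0,0,0,0,0,0,-0.3,0,0,0,0,0,0,0,0,0,0,0,0,0,0,0,0,0,0,0,0,0,0,0,0,0,0,0,0]'; python3 -m creep '[0,0,-15,0,0,0,0,0,0,-50,0,0,0,0,0,0,-90,0,0,0,0,0,0,-115,0,0,0,0,0,0,-115,0,0,0,0]'
cat > jars.py <<'E'
from h import *
C=cams()
L={}
for c,z in(("top",.05),("side",.05)):
    for d in optics.cut_out(c,"jar0"):
        print(c,round(d["score"],2),np.round(d["pixel"]),d["region"].sum(),np.round(ray(C[c],d["pixel"],z),3))
for n,p in dict(o=(.5575,-.193),A=(.4155,-.2142),B=(.441,-.381)).items(): print(n,fcyl(C,["jar0"],JAR,*p,zc=.05))
for c in C: cv2.imwrite(f"pics/j_{c}.png",C[c]["img"][:,:,::-1])
E
python3 jars.py; python3 go.py .5575 -.193 .16 90
```

```text
t: 38.95
tcp_pos: [0.4709, -0.0171, 0.2127]
eef_rot: [[-0.006, 1.0, -0.0], [1.0, 0.006, -0.0], [-0.0, -0.0, -1.0]]
contact_force: [0.3, 0.3, -0.1]
gripper_width: 0.0458
t: 39.58
tcp_pos: [0.4718, -0.0173, 0.3306]
eef_rot: [[-0.006, 1.0, 0.006], [1.0, 0.006, -0.002], [-0.002, 0.006, -1.0]]
contact_force: [-0.2, 0.1, 0.5]
gripper_width: 0.046
top 0.98 [373. 223.] 633 [ 0.55  -0.188]
top 0.95 [383. 277.] 670 [ 0.415 -0.215]
top 0.95 [452. 266.] 789 [ 0.447 -0.386]
top 0.62 [190. 238.] 14203 [0.498 0.263]
side 0.81 [387. 230.] 804 [ 0.413 -0.209]
side 0.65 [400. 189.] 726 [ 0.446 -0.371]
side 0.57 [330. 223.] 172 [ 0.554 -0.158]
o {'top+side': (array([ 0.5597, -0.193 ]), np.float64(2.28)), 'top': (array([ 0.5567, -0.1929]), np.float64(0.16)), 'side': (array([ 0.5674, -0.1908]), np.float64(4.37))}
A {'top+side': (array([ 0.4157, -0.2143]), np.float64(0.16)), 'top': (array([ 0.4161, -0.2139]), np.float64(0.1)), 'side': (array([ 0.4163, -0.2174]), np.float64(0.23))}
B {'top+side': (array([ 0.4397, -0.3785]), np.float64(0.14)), 'top': (array([ 0.4397, -0.3791]), np.float64(0.09)), 'side': (array([ 0.4425, -0.3844]), np.float64(0.19))}
shift [-176.4   85.6   -3.9] rot [-0.001 -0.     0.006] grasp [ 0.4708 -0.0171  0.1562] w 46.0 F [-0.7 -0.4 -0.3] t 40.08 J [-17.  -2. 112.   0.  70. -17.]
```

View pics/j_side.png

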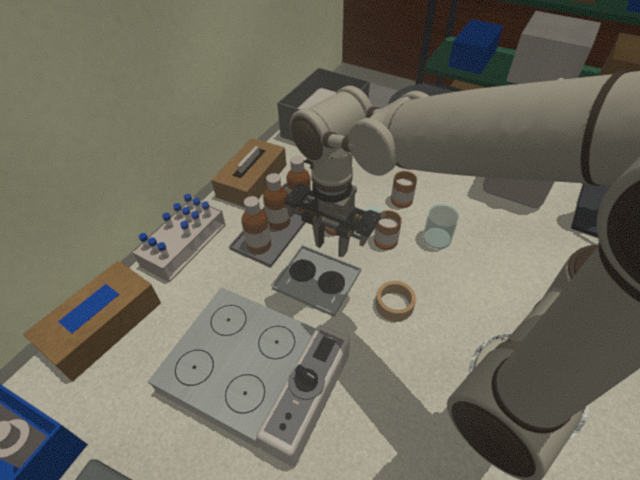

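View pics/j_top.png

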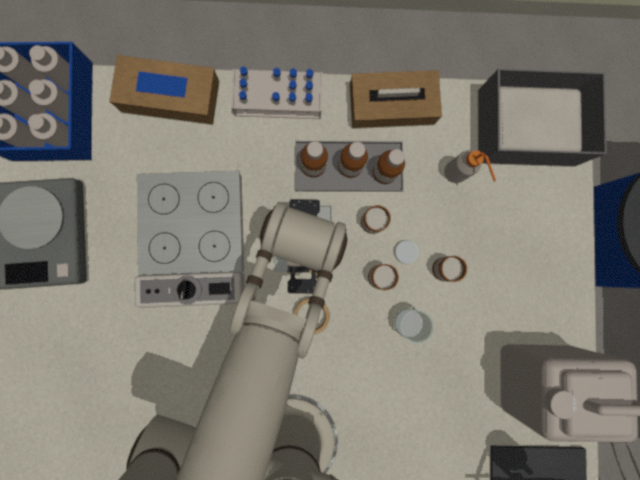

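```bash
sed -e '/^x0=/,$d' m2.py > m3.py; cat >> m3.py <<'E'
c,s=np.cos(v[2]),np.sin(v[2])
for i,(x,y) in enumerate(((-.06,.06),(-.06,-.06),(.06,.06),(.06,-.06))): print("place",i,np.round([v[0]+c*x-s*y,v[1]+s*x+c*y],4))
print("console",np.round([v[0]-c*.1625,v[1]-s*.1625],4))
for k in C:
    ds=optics.cut_out(k,"switch")
    for d in ds[:2]: print(k,d["score"],d["pixel"],d["region"].sum(),ray(C[k],d["pixel"],.12))
    im=C[k]["img"][:,:,::-1].copy()
    cr=im[260:320,120:260] if k=="top" else im[330:440,230:360]
    cv2.imwrite(f"pics/sw_{k}.png",cv2.resize(cr,None,fx=5,fy=5))
E
python3 m3.py
```

```text
['top', 'side'] [0.53634618 0.26415796 0.06614581] -120.49515533447266
['top'] [0.53663744 0.264894   0.06547067] -53.99570846557617
['side'] [0.53626609 0.2640118  0.06568081] -67.71090698242188
place 0 [0.4725 0.3201]
place 1 [0.4804 0.2003]
place 2 [0.5922 0.328 ]
place 3 [0.6002 0.2083]
console [0.3742 0.2534]
top 0.84 [185.7, 289.0] 279 [0.37628791 0.24945646]
side 0.52 [252.6, 372.9] 20554 [0.4600279  0.29817052]
```

View pics/sw_top.png

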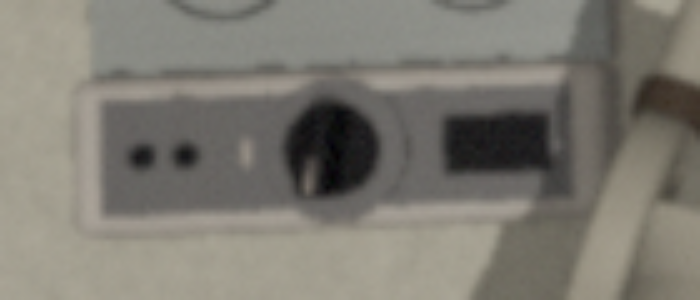

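View pics/sw_side.png

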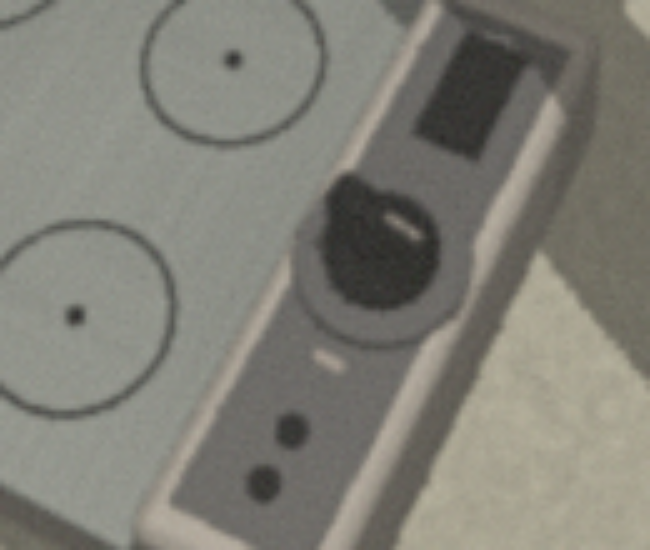

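Bottles sit in a row in the tray (top (314,155), (354,155), (392,162)). Both lids are on their tray and all four rings are clear. Next is the first jar, the open one at (0.557,−0.193).

```bash
python3 -m creep '[-20,10,0,0,0,0,0.5,-60,29,0,0,0,0,1,-105,51,0,0,0,0,1,-150,73,0,0,0,0,1,-176,86,0,0,0,0,1]' 30; python3 -m creep '[0,0,0,0,0,0,1,0,0,15,0,0,0,1,0,0,35,0,0,0,1,0,0,55,0,0,0,1,0,0,65,0,0,0,1]'; python3 go.py .557 -.193 .06 90
```

```text
t: 40.9
tcp_pos: [0.5588, -0.1963, 0.3276]
eef_rot: [[-0.004, 1.0, 0.001], [1.0, 0.004, -0.001], [-0.001, 0.001, -1.0]]
contact_force: [-0.5, 0.7, -0.5]
gripper_width: 0.0915
t: 41.52
tcp_pos: [0.5572, -0.1917, 0.2602]
eef_rot: [[-0.007, 1.0, -0.003], [1.0, 0.007, 0.002], [0.002, -0.003, -1.0]]
contact_force: [0.3, 0.1, 0.5]
gripper_width: 0.0919
shift [-1.4 -0.1 29.2] rot [-0.003 -0.002  0.007] grasp [ 0.5572 -0.1917  0.0892] w 91.9 F [0.3 0.1 0.5] t 41.52 J [-31.  20.  96.  -0.  64. -31.]
```

```bash
python3 -m creep '[-1,0,8,0,0,0,1,-1,0,18,0,0,0,1,-1,0,26,0,0,0,1,-1,0,29,0,0,0,1,-1,0,29,0,0,0,1]' 30; python3 -m creep '[0,0,0,0,0,0,0,0,0,0,0,0,0,0,0,0,0,0,0,0,-1,0,0,0,0,0,0,-1,0,0,0,0,0,0,-1]'; python3 go.py .557 -.193 .06 90
```

```text
t: 42.15
tcp_pos: [0.558, -0.1936, 0.2336]
eef_rot: [[-0.006, 1.0, -0.0], [1.0, 0.006, 0.0], [0.0, -0.0, -1.0]]
contact_force: [0.2, -0.0, 0.0]
gripper_width: 0.0916
t: 42.78
tcp_pos: [0.558, -0.1936, 0.2339]
eef_rot: [[-0.006, 1.0, -0.0], [1.0, 0.006, -0.0], [-0.0, -0.0, -1.0]]
contact_force: [-2.7, 0.3, 2.8]
gripper_width: 0.0638
shift [ 0.6 -1.   2.9] rot [-0.     0.     0.006] grasp [ 0.558  -0.1936  0.0629] w 63.8 F [-2.7  0.3  2.8] t 42.77 J [-31.  22.  96.  -0.  62. -31.]
```

```bash
python3 -m creep '[0,0,-6,0,0,0,-1,0,0,-20,0,0,0,-1,0,0,-45,0,0,0,-1,0,0,-75,0,0,0,-1,0,0,-100,0,0,0,-1]' 30; python3 -m creep '[15,1,-4,0,0,0,-1,45,4,-4,0,0,0,-1,85,9,-4,0,0,0,-1,130,13,-4,0,0,0,-1,175,18,-4,0,0,0,-1]'; python3 go.py .6002 .2083 .165 90
```

```text
t: 43.4
tcp_pos: [0.5581, -0.1936, 0.3358]
eef_rot: [[-0.006, 1.0, 0.001], [1.0, 0.006, -0.001], [-0.001, 0.001, -1.0]]
contact_force: [0.6, -0.5, -3.5]
gripper_width: 0.0638
t: 44.02
tcp_pos: [0.5743, -0.0161, 0.3365]
eef_rot: [[-0.006, 1.0, -0.002], [1.0, 0.006, 0.001], [0.001, -0.002, -1.0]]
contact_force: [0.6, -0.1, -3.3]
gripper_width: 0.0636
shift [224.2  27.3   0.7] rot [-0.002 -0.001  0.006] grasp [ 0.5743 -0.0161  0.1655] w 63.6 F [ 0.6 -0.1 -3.3] t 44.02 J [-14.  12.  96.   0.  72. -14.]
```

```bash
python3 -m creep '[50,6,0,0,0,0,-1,100,12,0,0,0,0,-1,150,18,0,0,0,0,-1,195,24,0,0,0,0,-1,220,27,0,0,0,0,-1]' ; python3 -m creep '[2,0,2,0,0,0,-1,4,0,8,0,0,0,-1,4,0,15,0,0,0,-1,4,0,22,0,0,0,-1,4,0,25,0,0,0,-1]'; python3 go.py .6002 .2083 .125 90
```

```text
t: 44.65
tcp_pos: [0.5995, 0.2049, 0.3363]
eef_rot: [[-0.009, 1.0, -0.002], [1.0, 0.009, 0.0], [0.0, -0.002, -1.0]]
contact_force: [0.3, -0.3, -2.4]
gripper_width: 0.0635
t: 45.28
tcp_pos: [0.6004, 0.2051, 0.3118]
eef_rot: [[-0.005, 1.0, -0.001], [1.0, 0.005, -0.0], [-0.0, -0.001, -1.0]]
contact_force: [-0.9, 0.5, -2.9]
gripper_width: 0.0637
shift [ 3.2 -0.2 15.8] rot [-0.001  0.     0.005] grasp [0.6004 0.2051 0.1408] w 63.7 F [-0.9  0.5 -2.9] t 45.27 J [ 8. 22. 86. -0. 71.  8.]
```

```bash
python3 -m creep '[1,0,3,0,0,0,-1,2,0,7,0,0,0,-1,3,0,10,0,0,0,-1,3.2,0,12,0,0,0,-1,3.2,0,12,0,0,0,-1]' ; python3 go.py .6002 .2083 .125 90
python3 - <<'E'
from h import *
C=cams()
print(fcyl(C,["jar0"],JAR,.6002,.2083,.068,cs=("side",),zc=.04))
cv2.imwrite("pics/p1.png",C["side"]["img"][250:450,130:380,::-1].repeat(3,0).repeat(3,1))
E
```

```text
t: 45.9
tcp_pos: [0.6005, 0.2089, 0.3005]
eef_rot: [[-0.006, 1.0, -0.0], [1.0, 0.006, -0.0], [-0.0, -0.0, -1.0]]
contact_force: [-0.1, -0.6, -3.3]
gripper_width: 0.0641
shift [-0.6 -0.3  4.5] rot [-0.     0.     0.006] grasp [0.6005 0.2089 0.1295] w 64.1 F [-0.1 -0.6 -3.3] t 45.9 J [ 8. 23. 87.  0. 70.  8.]
{'side': (array([0.6011, 0.2102]), np.float64(0.92))}
```

View pics/p1.png

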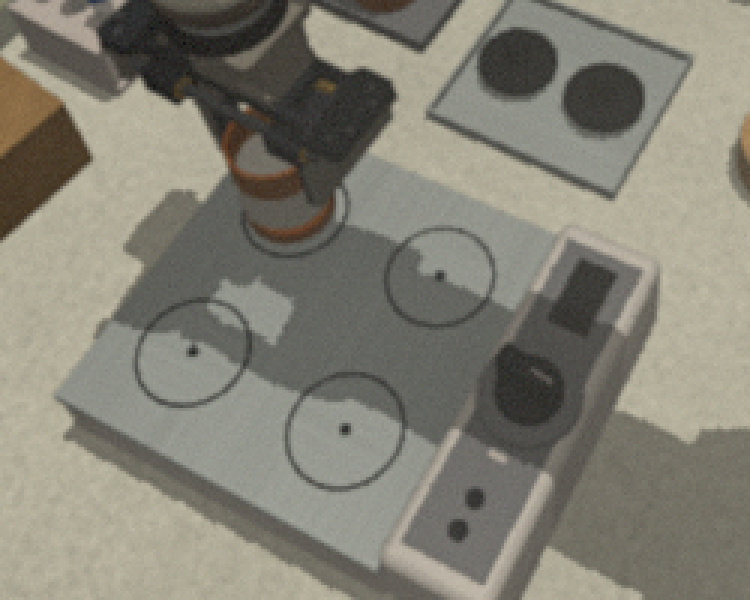

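The jar hangs over its ring at about (290,215). Lowering.

```bash
python3 -m creep '[0,0,1,0,0,0,-1,0,0,2.5,0,0,0,-1,0,0,4,0,0,0,-1,0,0,5,0,0,0,-1,0,0,5,0,0,0,-1]'; python3 -m creep '[0,0,0.4,0,0,0,-1,0,0,0.8,0,0,0,-1,0,0,1.2,0,0,0,-1,0,0,1.6,0,0,0,-1,0,0,1.6,0,0,0,-1]'
```

```text
t: 46.68
tcp_pos: [0.6005, 0.2089, 0.2955]
eef_rot: [[-0.006, 1.0, -0.0], [1.0, 0.006, -0.0], [-0.0, -0.0, -1.0]]
contact_force: [-0.1, -0.6, -2.7]
gripper_width: 0.064
t: 47.3
tcp_pos: [0.6006, 0.2089, 0.2941]
eef_rot: [[-0.006, 1.0, -0.0], [1.0, 0.006, -0.0], [-0.0, -0.0, -1.0]]
contact_force: [-0.3, 0.1, -3.2]
gripper_width: 0.0634
```

```bash
python3 -m creep '[0,0,0.4,0,0,0,-1,0,0,0.8,0,0,0,-1,0,0,1.2,0,0,0,-1,0,0,1.6,0,0,0,-1,0,0,1.6,0,0,0,-1]'
```

```text
t: 47.92
tcp_pos: [0.6006, 0.2089, 0.2939]
eef_rot: [[-0.006, 1.0, 0.0], [1.0, 0.006, -0.0], [-0.0, 0.0, -1.0]]
contact_force: [-5.1, -1.0, 7.2]
gripper_width: 0.0638
```

```bash
python3 -m creep '[0,0,0,0,0,0,0.5,0,0,0,0,0,0,1,0,0,0,0,0,0,1,0,0,0,0,0,0,1,0,0,0,0,0,0,1]'; python3 -m creep '[0,0,-10,0,0,0,1,0,0,-30,0,0,0,1,0,0,-55,0,0,0,1,0,0,-72,0,0,0,1,0,0,-72,0,0,0,1]'; python3 - <<'E'
from h import *
C=cams()
print(fcyl(C,["jar0"],JAR,.6002,.2083,.06,zc=.04))
print("A",fcyl(C,["jar0"],JAR,.416,-.2143,zc=.05))
print("B",fcyl(C,["jar0"],JAR,.4405,-.3805,zc=.05))
cv2.imwrite("pics/p2.png",C["side"]["img"][250:450,130:380,::-1].repeat(3,0).repeat(3,1))
E
python3 go.py .416 -.2143 .16 90
```

```text
t: 48.55
tcp_pos: [0.6006, 0.2089, 0.2924]
eef_rot: [[-0.006, 1.0, -0.0], [1.0, 0.006, -0.0], [-0.0, -0.0, -1.0]]
contact_force: [0.3, -0.1, -0.2]
gripper_width: 0.0918
t: 49.18
tcp_pos: [0.6011, 0.209, 0.3672]
eef_rot: [[-0.006, 1.0, 0.004], [1.0, 0.006, 0.001], [0.001, 0.004, -1.0]]
contact_force: [0.1, 0.7, -0.0]
gripper_width: 0.092
{'top+side': (array([0.6008, 0.2081]), np.float64(0.45)), 'top': (array([0.5977, 0.2011]), np.float64(0.65)), 'side': (array([0.601 , 0.2087]), np.float64(0.24))}
A {'top+side': (array([ 0.4158, -0.2131]), np.float64(0.11)), 'top': (array([ 0.4158, -0.2129]), np.float64(0.12)), 'side': (array([ 0.417, -0.218]), np.float64(0.1))}
B {'top+side': (array([ 0.441 , -0.3796]), np.float64(2.54)), 'top': (array([ 0.4411, -0.3781]), np.float64(0.1)), 'side': (array([ 0.4422, -0.3823]), np.float64(4.96))}
shift [-422.1 -186.9   33. ] rot [-0.001  0.     0.006] grasp [0.6004 0.2089 0.1927] w 91.9 F [ 0.3 -0.1 -0.5] t 49.58 J [ 8. 20. 84. -0. 77.  8.]
```

View pics/p2.png

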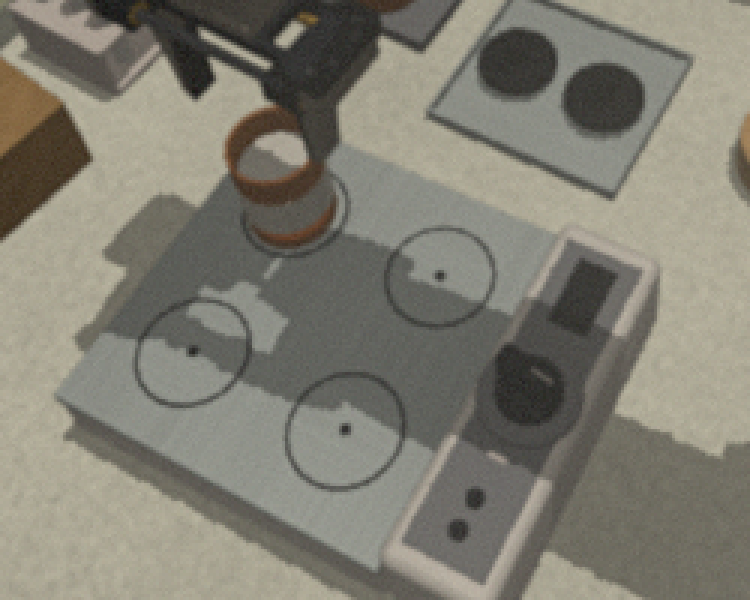

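The jar stands centred in its ring, side-crop (290,215). Next jar A at (0.416,−0.2145).

```bash
python3 -m creep '[-25,-11,0,0,0,0,1,-75,-33,0,0,0,0,1,-130,-57,0,0,0,0,1,-185,-82,0,0,0,0,1,-240,-106,0,0,0,0,1]'; python3 -m creep '[-55,-24,5,0,0,0,1,-110,-49,12,0,0,0,1,-155,-69,22,0,0,0,1,-178,-80,33,0,0,0,1,-182,-81,33,0,0,0,1]'; python3 go.py .416 -.2145 .06 90
```

```text
t: 50.2
tcp_pos: [0.495, -0.0332, 0.3644]
eef_rot: [[-0.006, 1.0, 0.0], [1.0, 0.006, -0.0], [-0.0, 0.0, -1.0]]
contact_force: [0.3, -0.6, 0.7]
gripper_width: 0.092
t: 50.82
tcp_pos: [0.4153, -0.2151, 0.3307]
eef_rot: [[-0.003, 1.0, -0.001], [1.0, 0.003, 0.001], [0.001, -0.001, -1.0]]
contact_force: [-0.5, -0.1, 0.3]
gripper_width: 0.0919
shift [ 0.5  0.9 99.7] rot [-0.001 -0.001  0.003] grasp [ 0.4153 -0.2151  0.1597] w 91.9 F [-0.5 -0.1  0.3] t 50.83 J [-42.  -3. 113.   0.  70. -42.]
```

```bash
python3 -m creep '[0,1,20,0,0,0,1,0,1,42,0,0,0,1,0,1,60,0,0,0,1,0,1,68,0,0,0,1,0,1,68,0,0,0,1]'; python3 go.py .416 -.2145 .06 90
```

```text
t: 51.45
tcp_pos: [0.4174, -0.2137, 0.2635]
eef_rot: [[-0.007, 1.0, -0.0], [1.0, 0.007, 0.0], [0.0, -0.0, -1.0]]
contact_force: [-0.3, 0.0, 0.2]
gripper_width: 0.0921
shift [-0.8 -1.4 32.5] rot [-0.    -0.     0.007] grasp [ 0.4174 -0.2137  0.0925] w 92.1 F [-0.3  0.   0.2] t 51.45 J [-42.   3. 115.   0.  62. -42.]
```

```bash
python3 -m creep '[-1,-1,8,0,0,0,1,-1,-1,18,0,0,0,1,-1,-1,27,0,0,0,1,-1,-1,31,0,0,0,1,-1,-1,31,0,0,0,1]' 30; python3 -m creep '[0,0,0,0,0,0,0,0,0,0,0,0,0,0,0,0,0,0,0,0,-1,0,0,0,0,0,0,-1,0,0,0,0,0,0,-1]'; python3 go.py .416 -.2145 .06 90
```

```text
t: 52.08
tcp_pos: [0.416, -0.2151, 0.2321]
eef_rot: [[-0.006, 1.0, -0.001], [1.0, 0.006, 0.001], [0.001, -0.001, -1.0]]
contact_force: [0.8, 0.6, -0.7]
gripper_width: 0.0919
t: 52.7
tcp_pos: [0.4161, -0.2153, 0.2327]
eef_rot: [[-0.006, 1.0, -0.0], [1.0, 0.006, -0.0], [-0.0, -0.0, -1.0]]
contact_force: [-2.4, -0.2, 3.2]
gripper_width: 0.0644
shift [ 0.8 -0.1  1.7] rot [-0.     0.     0.006] grasp [ 0.4161 -0.2153  0.0617] w 64.4 F [-2.4 -0.2  3.2] t 52.7 J [-42.   6. 116.  -0.  58. -43.]
```

```bash
python3 -m creep '[0,0,-6,0,0,0,-1,0,0,-20,0,0,0,-1,0,0,-45,0,0,0,-1,0,0,-75,0,0,0,-1,0,0,-105,0,0,0,-1]' 30; python3 -m creep '[15,2,-4,0,0,0,-1,50,8,-4,0,0,0,-1,95,15,-4,0,0,0,-1,140,22,-4,0,0,0,-1,185,28,-4,0,0,0,-1]'; python3 go.py .4804 .2003 .165 90
```

```text
t: 53.32
tcp_pos: [0.416, -0.215, 0.339]
eef_rot: [[-0.006, 1.0, 0.0], [1.0, 0.006, -0.0], [-0.0, 0.0, -1.0]]
contact_force: [-0.4, 0.4, -3.5]
gripper_width: 0.0644
t: 53.95
tcp_pos: [0.4423, -0.0276, 0.3402]
eef_rot: [[-0.006, 1.0, -0.002], [1.0, 0.006, 0.001], [0.001, -0.002, -1.0]]
contact_force: [0.9, 0.4, -3.3]
gripper_width: 0.0644
shift [227.7  39.5   4.4] rot [-0.002 -0.001  0.006] grasp [ 0.4423 -0.0276  0.1692] w 64.4 F [ 0.9  0.4 -3.3] t 53.95 J [-19.  -8. 116.   0.  72. -20.]
```

```bash
python3 -m creep '[45,8,0,0,0,0,-1,95,17,0,0,0,0,-1,145,25,0,0,0,0,-1,195,34,0,0,0,0,-1,222,39,0,0,0,0,-1]' ; python3 -m creep '[2,0,5,0,0,0,-1,5,0,15,0,0,0,-1,5,0,24,0,0,0,-1,5,0,30,0,0,0,-1,5,0,30,0,0,0,-1]'; python3 go.py .4804 .2003 .123 90
```

```text
t: 54.58
tcp_pos: [0.4794, 0.1952, 0.34]
eef_rot: [[-0.009, 1.0, -0.003], [1.0, 0.009, 0.0], [0.0, -0.003, -1.0]]
contact_force: [0.2, 0.2, -3.1]
gripper_width: 0.0643
t: 55.2
tcp_pos: [0.4805, 0.1966, 0.3108]
eef_rot: [[-0.005, 1.0, -0.001], [1.0, 0.005, -0.0], [-0.0, -0.001, -1.0]]
contact_force: [1.6, 0.1, -4.4]
gripper_width: 0.0643
shift [ 3.7 -0.  16.8] rot [-0.001  0.     0.005] grasp [0.4805 0.1966 0.1398] w 64.3 F [ 1.6  0.1 -4.4] t 55.2 J [  9.   6. 106.  -0.  68.   9.]
```

```bash
python3 -m creep '[1,0,3,0,0,0,-1,2,0,7,0,0,0,-1,3,0,10,0,0,0,-1,3,0,13,0,0,0,-1,3,0,13,0,0,0,-1]' ; python3 go.py .4804 .2003 .123 90
```

```text
t: 55.82
tcp_pos: [0.4805, 0.2002, 0.2981]
eef_rot: [[-0.006, 1.0, -0.001], [1.0, 0.006, -0.0], [-0.0, -0.001, -1.0]]
contact_force: [-0.8, 0.1, -2.4]
gripper_width: 0.0645
shift [ 0.1 -0.1  4.1] rot [-0.001  0.     0.006] grasp [0.4805 0.2002 0.1271] w 64.5 F [-0.8  0.1 -2.4] t 55.83 J [  9.   7. 106.  -0.  67.   9.]
```

```bash
python3 -m creep '[0,0,1,0,0,0,-1,0,0,2.5,0,0,0,-1,0,0,3.5,0,0,0,-1,0,0,4,0,0,0,-1,0,0,4,0,0,0,-1]'; python3 -m creep '[0,0,0.4,0,0,0,-1,0,0,0.8,0,0,0,-1,0,0,1.2,0,0,0,-1,0,0,1.6,0,0,0,-1,0,0,1.6,0,0,0,-1]'
```

```text
t: 56.45
tcp_pos: [0.4806, 0.2002, 0.2945]
eef_rot: [[-0.006, 1.0, -0.0], [1.0, 0.006, -0.0], [-0.0, -0.0, -1.0]]
contact_force: [-0.0, 0.4, -4.1]
gripper_width: 0.0643
t: 57.08
tcp_pos: [0.4806, 0.2002, 0.2929]
eef_rot: [[-0.006, 1.0, -0.0], [1.0, 0.006, -0.0], [-0.0, -0.0, -1.0]]
contact_force: [0.5, 0.7, -3.7]
gripper_width: 0.0647
```

```bash
python3 -m creep '[0,0,0.4,0,0,0,-1,0,0,0.8,0,0,0,-1,0,0,1.2,0,0,0,-1,0,0,1.6,0,0,0,-1,0,0,1.6,0,0,0,-1]'
```

```text
t: 57.7
tcp_pos: [0.4808, 0.2002, 0.2927]
eef_rot: [[-0.006, 1.0, -0.0], [1.0, 0.006, -0.0], [-0.0, -0.0, -1.0]]
contact_force: [-6.0, -0.4, 8.6]
gripper_width: 0.0642
```

```bash
python3 -m creep '[0,0,0,0,0,0,0.5,0,0,0,0,0,0,1,0,0,0,0,0,0,1,0,0,0,0,0,0,1,0,0,0,0,0,0,1]'; python3 -m creep '[0,0,-10,0,0,0,1,0,0,-30,0,0,0,1,0,0,-55,0,0,0,1,0,0,-75,0,0,0,1,0,0,-75,0,0,0,1]'; python3 - <<'E'
from h import *
C=cams()
print(fcyl(C,["jar0"],JAR,.4804,.2003,.06,zc=.04))
print(fcyl(C,["jar0"],JAR,.6002,.2083,.06,zc=.04))
print("B",fcyl(C,["jar0"],JAR,.4405,-.3805,zc=.05))
cv2.imwrite("pics/p3.png",C["side"]["img"][250:450,130:380,::-1].repeat(3,0).repeat(3,1))
E
python3 go.py .441 -.38 .16 90
```

```text
t: 58.32
tcp_pos: [0.4806, 0.2002, 0.2912]
eef_rot: [[-0.006, 1.0, -0.0], [1.0, 0.006, -0.0], [-0.0, -0.0, -1.0]]
contact_force: [0.6, -0.3, -0.7]
gripper_width: 0.0915
t: 58.95
tcp_pos: [0.4813, 0.2003, 0.3687]
eef_rot: [[-0.006, 1.0, 0.005], [1.0, 0.006, 0.001], [0.001, 0.005, -1.0]]
contact_force: [0.3, -0.1, -0.2]
gripper_width: 0.0918
{'top+side': (array([0.4829, 0.1986]), np.float64(0.54)), 'top': (array([0.4795, 0.1829]), np.float64(0.92)), 'side': (array([0.4827, 0.1998]), np.float64(0.12))}
{'top+side': (array([0.6019, 0.2091]), np.float64(0.37)), 'top': (array([0.602 , 0.2075]), np.float64(0.69)), 'side': (array([0.6016, 0.2095]), np.float64(0.05))}
B {'top': (array([ 0.4408, -0.3798]), np.float64(0.09))}
shift [-579.9  -42.9   34.8] rot [-0.001  0.     0.006] grasp [0.4805 0.2001 0.1946] w 92.0 F [ 0.3 -0.5  0.2] t 59.35 J [  9.   3. 103.  -0.  74.   9.]
```

View pics/p3.png

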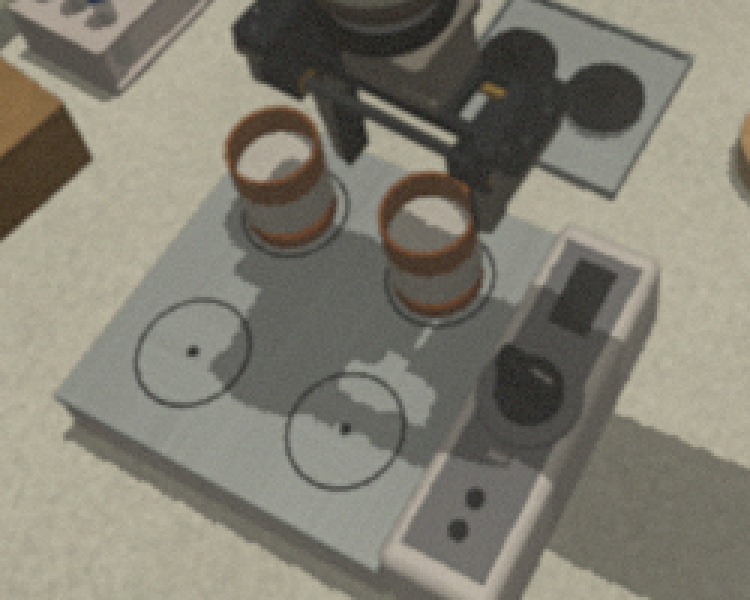

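Both jars are centred in their rings. Now the last jar at (0.441,−0.380).

```bash
python3 -m creep '[-25,-2,0,0,0,0,1,-75,-6,0,0,0,0,1,-130,-10,0,0,0,0,1,-185,-14,0,0,0,0,1,-240,-18,0,0,0,0,1]'; python3 -m creep '[-55,-4,0,0,0,0,1,-110,-8,0,0,0,0,1,-165,-12,0,0,0,0,1,-220,-16,0,0,0,0,1,-270,-20,0,0,0,0,1]'; python3 -m creep '[-35,-3,5,0,0,0,1,-60,-4,15,0,0,0,1,-69,-5,25,0,0,0,1,-69,-5,34,0,0,0,1,-69,-5,34,0,0,0,1]';python3 - <<'E'
from h import *
C=cams()
print("B",fcyl(C,["jar0"],JAR,.4405,-.3805,zc=.05))
E
python3 go.py .441 -.38 .06 90
```

```text
t: 59.98
tcp_pos: [0.4636, -0.0415, 0.3662]
eef_rot: [[-0.006, 1.0, 0.0], [1.0, 0.006, -0.0], [-0.0, 0.0, -1.0]]
contact_force: [0.7, 0.1, -0.3]
gripper_width: 0.0923
t: 60.6
tcp_pos: [0.4452, -0.312, 0.366]
eef_rot: [[-0.005, 1.0, -0.0], [1.0, 0.005, 0.0], [0.0, -0.0, -1.0]]
contact_force: [0.7, 0.1, -0.3]
gripper_width: 0.0915
t: 61.22
tcp_pos: [0.4411, -0.3779, 0.3311]
eef_rot: [[-0.007, 1.0, -0.001], [1.0, 0.007, 0.002], [0.002, -0.001, -1.0]]
contact_force: [-1.1, -0.3, 0.3]
gripper_width: 0.092
B {'top+side': (array([ 0.4408, -0.3791]), np.float64(0.23)), 'top': (array([ 0.4419, -0.3777]), np.float64(0.31)), 'side': (array([ 0.4417, -0.3826]), np.float64(0.14))}
shift [ -1.4  -0.5 101.9] rot [0.001 0.001 0.007] grasp [ 0.4414 -0.3786  0.1619] w 91.7 F [ 0.7 -0.5  0.5] t 61.42 J [-53.  14.  95.   0.  72. -53.]
```

```bash
python3 -m creep '[-1,0,20,0,0,0,1,-1,0,42,0,0,0,1,-1,0,62,0,0,0,1,-1,0,75,0,0,0,1,-1,0,75,0,0,0,1]'; python3 go.py .441 -.38 .06 90
```

```text
t: 62.05
tcp_pos: [0.4408, -0.3797, 0.2558]
eef_rot: [[-0.006, 1.0, -0.002], [1.0, 0.006, 0.002], [0.002, -0.002, -1.0]]
contact_force: [0.4, 0.1, 0.3]
gripper_width: 0.0917
shift [-0.3  0.2 24.8] rot [-0.002 -0.002  0.006] grasp [ 0.4408 -0.3797  0.0848] w 91.7 F [0.4 0.1 0.3] t 62.05 J [-53.  19.  97.  -0.  64. -53.]
```

```bash
python3 -m creep '[0,0,8,0,0,0,1,0,0,17,0,0,0,1,0,0,22,0,0,0,1,0,0,23,0,0,0,1,0,0,23,0,0,0,1]' 30; python3 -m creep '[0,0,0,0,0,0,0,0,0,0,0,0,0,0,0,0,0,0,0,0,-1,0,0,0,0,0,0,-1,0,0,0,0,0,0,-1]'; python3 go.py .441 -.38 .06 90
```

```text
t: 62.68
tcp_pos: [0.4412, -0.3801, 0.2344]
eef_rot: [[-0.006, 1.0, 0.0], [1.0, 0.006, -0.0], [-0.0, 0.0, -1.0]]
contact_force: [0.3, 0.2, -0.2]
gripper_width: 0.0918
t: 63.3
tcp_pos: [0.441, -0.3801, 0.2345]
eef_rot: [[-0.006, 1.0, -0.0], [1.0, 0.006, -0.0], [-0.0, -0.0, -1.0]]
contact_force: [-1.1, 0.5, 2.8]
gripper_width: 0.0645
shift [ 0.1 -0.   3.5] rot [-0.     0.     0.006] grasp [ 0.441  -0.3801  0.0635] w 64.5 F [-1.1  0.5  2.8] t 63.3 J [-53.  21.  98.  -0.  61. -53.]
```

```bash
python3 -m creep '[0,0,-6,0,0,0,-1,0,0,-20,0,0,0,-1,0,0,-50,0,0,0,-1,0,0,-95,0,0,0,-1,0,0,-140,0,0,0,-1]' 30; python3 -m creep '[15,3,-30,0,0,0,-1,45,10,-38,0,0,0,-1,90,19,-38,0,0,0,-1,135,29,-38,0,0,0,-1,180,38,-38,0,0,0,-1]'; python3 -m creep '[45,10,0,0,0,0,-1,90,19,0,0,0,0,-1,135,29,0,0,0,0,-1,180,38,0,0,0,0,-1,225,48,0,0,0,0,-1]';python3 go.py .5922 .328 .24 90
```

```text
t: 63.92
tcp_pos: [0.441, -0.3798, 0.3763]
eef_rot: [[-0.006, 1.0, 0.0], [1.0, 0.006, -0.0], [-0.0, 0.0, -1.0]]
contact_force: [0.7, -0.0, -2.1]
gripper_width: 0.0643
t: 64.55
tcp_pos: [0.478, -0.1983, 0.4132]
eef_rot: [[-0.006, 1.0, 0.001], [1.0, 0.006, -0.0], [-0.0, 0.001, -1.0]]
contact_force: [0.2, -0.5, -2.2]
gripper_width: 0.0648
t: 65.18
tcp_pos: [0.5246, 0.0271, 0.4132]
eef_rot: [[-0.006, 1.0, 0.001], [1.0, 0.006, -0.0], [-0.0, 0.001, -1.0]]
contact_force: [0.6, -0.2, -2.8]
gripper_width: 0.0641
shift [300.5  69.4   2.3] rot [0.001 0.    0.006] grasp [0.5246 0.0271 0.2422] w 64.1 F [ 0.6 -0.2 -2.8] t 65.17 J [-10.   1.  99.   0.  80. -11.]
```

```bash
python3 -m creep '[45,10,0,0,0,0,-1,95,22,0,0,0,0,-1,145,33,0,0,0,0,-1,195,45,0,0,0,0,-1,240,55,0,0,0,0,-1]'; python3 -m creep '[30,7,0,0,0,0,-1,50,12,0,0,0,0,-1,58,14,5,0,0,0,-1,61,14,20,0,0,0,-1,61,14,35,0,0,0,-1]'; python3 -m creep '[0,0,15,0,0,0,-1,0,0,32,0,0,0,-1,0,0,48,0,0,0,-1,0,0,60,0,0,0,-1,0,0,65,0,0,0,-1]'; python3 go.py .5922 .328 .1235 90
```

```text
t: 65.8
tcp_pos: [0.5782, 0.2677, 0.4131]
eef_rot: [[-0.007, 1.0, 0.001], [1.0, 0.007, 0.0], [0.0, 0.001, -1.0]]
contact_force: [0.2, -0.4, -1.8]
gripper_width: 0.0647
t: 66.42
tcp_pos: [0.5917, 0.3263, 0.3758]
eef_rot: [[-0.006, 1.0, -0.001], [1.0, 0.006, -0.001], [-0.001, -0.001, -1.0]]
contact_force: [-0.9, -0.5, -3.6]
gripper_width: 0.0644
t: 67.05
tcp_pos: [0.5917, 0.3268, 0.3111]
eef_rot: [[-0.006, 1.0, -0.001], [1.0, 0.006, -0.0], [-0.0, -0.001, -1.0]]
contact_force: [-0.1, -0.5, -2.3]
gripper_width: 0.0644
shift [ 1.2  0.6 16.6] rot [-0.001  0.     0.006] grasp [0.5917 0.3268 0.1401] w 64.4 F [-0.1 -0.5 -2.3] t 67.05 J [19. 28. 79. -0. 73. 18.]
```

```bash
python3 -m creep '[1,0.5,3,0,0,0,-1,1,0.5,7,0,0,0,-1,1,0.5,10,0,0,0,-1,1,0.5,13,0,0,0,-1,1,0.5,13,0,0,0,-1]' ; python3 go.py .5922 .328 .1235 90
```

```text
t: 67.68
tcp_pos: [0.5923, 0.3278, 0.299]
eef_rot: [[-0.006, 1.0, -0.0], [1.0, 0.006, -0.0], [-0.0, -0.0, -1.0]]
contact_force: [0.3, -0.0, -2.0]
gripper_width: 0.0642
shift [ 0.2 -0.1  4.5] rot [-0.     0.     0.006] grasp [0.5923 0.3278 0.128 ] w 64.2 F [ 0.3 -0.  -2. ] t 67.67 J [19. 29. 79. -0. 72. 18.]
```

```bash
python3 -m creep '[0,0,1,0,0,0,-1,0,0,2,0,0,0,-1,0,0,3,0,0,0,-1,0,0,3.5,0,0,0,-1,0,0,3.5,0,0,0,-1]'; python3 -m creep '[0,0,0.4,0,0,0,-1,0,0,0.8,0,0,0,-1,0,0,1.2,0,0,0,-1,0,0,1.5,0,0,0,-1,0,0,1.5,0,0,0,-1]'
```

```text
t: 68.3
tcp_pos: [0.5923, 0.3278, 0.2957]
eef_rot: [[-0.006, 1.0, -0.0], [1.0, 0.006, -0.0], [-0.0, -0.0, -1.0]]
contact_force: [0.4, -0.5, -2.1]
gripper_width: 0.0645
t: 68.92
tcp_pos: [0.5924, 0.3279, 0.2945]
eef_rot: [[-0.006, 1.0, 0.0], [1.0, 0.006, -0.0], [-0.0, 0.0, -1.0]]
contact_force: [-0.9, -1.3, -1.0]
gripper_width: 0.0642
```

```bash
python3 -m creep '[0,0,0.3,0,0,0,-1,0,0,0.6,0,0,0,-1,0,0,0.6,0,0,0,-1,0,0,0.6,0,0,0,-1,0,0,0.6,0,0,0,-1]'; python3 -m creep '[0,0,0,0,0,0,0.5,0,0,0,0,0,0,1,0,0,0,0,0,0,1,0,0,0,0,0,0,1,0,0,0,0,0,0,1]'; python3 -m creep '[0,0,-10,0,0,0,1,0,0,-30,0,0,0,1,0,0,-65,0,0,0,1,0,0,-95,0,0,0,1,0,0,-95,0,0,0,1]'; python3 go.py .3742 .2534 .2 183.8
```

```text
t: 69.55
tcp_pos: [0.5924, 0.3279, 0.2945]
eef_rot: [[-0.006, 1.0, 0.0], [1.0, 0.006, -0.0], [-0.0, 0.0, -1.0]]
contact_force: [-2.8, -2.0, 5.6]
gripper_width: 0.0644
t: 70.18
tcp_pos: [0.5924, 0.3278, 0.2936]
eef_rot: [[-0.006, 1.0, 0.0], [1.0, 0.006, 0.0], [0.0, 0.0, -1.0]]
contact_force: [0.3, 0.5, 0.1]
gripper_width: 0.092
t: 70.8
tcp_pos: [0.5931, 0.3282, 0.3938]
eef_rot: [[-0.006, 1.0, 0.008], [1.0, 0.006, 0.003], [0.003, 0.008, -1.0]]
contact_force: [0.4, 0.2, 0.3]
gripper_width: 0.0921
shift [ -73.5 -219.6   20.9] rot [ 0.008  0.005 -1.631] grasp [0.5931 0.3282 0.2228] w 92.1 F [0.4 0.2 0.3] t 70.8 J [19. 24. 74.  0. 81. 18.]
```

```bash
python3 -m creep '[-7,-20,0,0,0,-0.12,0.5,-18,-55,0,0,0,-0.3,0,-33,-100,0,0,0,-0.48,-0.2,-48,-145,0,0,0,-0.66,-0.2,-60,-180,0,0,0,-0.84,-0.2]'; python3 - <<'E'
from h import *
C=cams()
print(np.round(ray(C["top"],(181.6,295),.134),4),np.round(ray(C["side"],(310.6,374.4),.134),4))
for z in(.134,.124): print(z,[np.round(proj(C[c],[.3742,.2534,z])[0],1) for c in C])
E
python3 go.py .3742 .2534 .2 183.8
```

```text
t: 71.42
tcp_pos: [0.4107, 0.2662, 0.3875]
eef_rot: [[-0.753, 0.658, -0.002], [0.658, 0.753, -0.001], [0.001, -0.002, -1.0]]
contact_force: [-0.6, -0.2, -0.4]
gripper_width: 0.0441
[0.3631 0.2545] [0.363  0.2531]
0.134 [array([182.3, 290.1]), array([305.2, 371.6])]
0.124 [array([183.5, 289.9]), array([305.4, 374. ])]
shift [ 18.3 -33.1  16.2] rot [-0.002 -0.003 -0.788] grasp [0.4098 0.2662 0.2161] w 37.2 F [ 0.5 -0.4  0.2] t 71.53 J [ 19.  -3. 106.   0.  77. -30.]
```

```bash
python3 -m creep '[5,-9,3,0,0,-0.17,-0.2,10,-18,8,0,0,-0.35,-0.2,15,-27,12,0,0,-0.53,-0.2,18,-33,16,0,0,-0.7,-0.2,18.3,-33,16,0,0,-0.705,-0.2]'; python3 go.py .3742 .2534 .127 179
python3 - <<'E'
from h import *
C=cams()
print([fcyl(C,["jar0"],JAR,*p,.06,zc=.04) for p in((.5922,.328),(.4804,.2003),(.6002,.2083))])
for c in C: cv2.imwrite(f"pics/q_{c}.png",C[c]["img"][:,:,::-1])
E
```

```text
t: 72.15
tcp_pos: [0.3773, 0.2542, 0.3721]
eef_rot: [[-1.0, 0.023, -0.001], [0.023, 1.0, -0.0], [0.001, -0.0, -1.0]]
contact_force: [0.3, 0.0, 1.0]
gripper_width: 0.0366
shift [ 3.1 -0.9 74.1] rot [-0.    -0.001 -0.005] grasp [0.3773 0.2542 0.2011] w 36.6 F [0.3 0.  1. ] t 72.15 J [ 19.  -8. 112.   0.  76. -70.]
[{'top+side': (array([0.5933, 0.3288]), np.float64(0.09)), 'top': (array([0.5933, 0.3294]), np.float64(0.08)), 'side': (array([0.594 , 0.3277]), np.float64(0.08))}, {'top+side': (array([0.4814, 0.2012]), np.float64(1.16)), 'top': (array([0.4814, 0.2011]), np.float64(0.13)), 'side': (array([0.5194, 0.1832]), np.float64(2.11))}, {'top+side': (array([0.6008, 0.2093]), np.float64(0.09)), 'top': (array([0.6001, 0.2086]), np.float64(0.09)), 'side': (array([0.6027, 0.2079]), np.float64(0.08))}]
```

View pics/q_side.png

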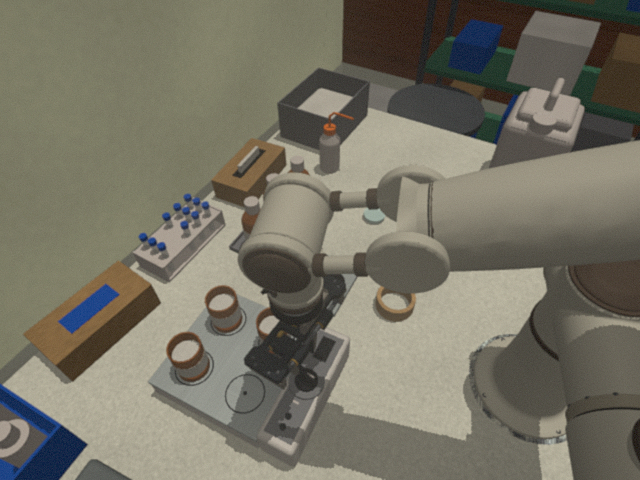

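All three jars fit within about 2 mm of their ring centres. Now down onto the switch.

```bash
python3 -m creep '[3,-0.5,12,0,0,0,-0.2,3,-0.5,28,0,0,0,-0.2,3,-0.5,42,0,0,0,-0.2,3,-0.5,50,0,0,0,-0.2,3,-0.5,50,0,0,0,-0.2]' 20; python3 go.py .3742 .2534 .127 179
```

```text
t: 73.18
tcp_pos: [0.3739, 0.2537, 0.3218]
eef_rot: [[-1.0, 0.02, -0.002], [0.02, 1.0, -0.001], [0.002, -0.001, -1.0]]
contact_force: [-0.4, -0.5, 0.3]
gripper_width: 0.037
shift [-0.3 -0.2 23.8] rot [-0.001 -0.002 -0.002] grasp [0.3739 0.2537 0.1508] w 37.0 F [-0.4 -0.5  0.3] t 73.17 J [ 19.  -5. 116.   0.  69. -70.]
```

```bash
python3 -m creep '[0,0,5,0,0,0,-0.2,0,0,11,0,0,0,-0.2,0,0,17,0,0,0,-0.2,0,0,22,0,0,0,-0.2,0,0,22,0,0,0,-0.2]' 20; python3 go.py .3742 .2534 .127 179; python3 -m creep '[0,0,0,0,0,0,-0.6,0,0,0,0,0,0,-1,0,0,0,0,0,0,-1,0,0,0,0,0,0,-1,0,0,0,0,0,0,-1]' 20; python3 go.py .3742 .2534 .127 179
```

```text
t: 73.8
tcp_pos: [0.374, 0.2537, 0.3002]
eef_rot: [[-1.0, 0.02, -0.001], [0.02, 1.0, -0.0], [0.001, -0.0, -1.0]]
contact_force: [0.6, -0.1, 0.3]
gripper_width: 0.0364
shift [-0.3 -0.3  2.2] rot [-0.    -0.001 -0.002] grasp [0.374  0.2537 0.1292] w 36.4 F [ 0.6 -0.1  0.3] t 73.8 J [ 19.  -3. 117.   0.  67. -70.]
t: 74.42
tcp_pos: [0.3745, 0.2532, 0.301]
eef_rot: [[-1.0, 0.019, 0.001], [0.019, 1.0, -0.002], [-0.001, -0.002, -1.0]]
contact_force: [1.2, -4.9, 1.0]
gripper_width: 0.0141
shift [0.3 0.2 3. ] rot [-0.002  0.001 -0.002] grasp [0.3745 0.2532 0.13  ] w 14.1 F [ 1.2 -4.9  1. ] t 74.42 J [ 19.  -3. 117.  -0.  67. -70.]
```

```bash
python3 -m creep '[0,0,0,0,0,0.12,-1,0,0,0,0,0,0.28,-1,0,0,0,0,0,0.45,-1,0,0,0,0,0,0.6,-1,0,0,0,0,0,0.75,-1]'; python3 -c "
from h import *
print(status.get_obs()['ft_torque'])"; python3 go.py .3742 .2534 .127 93.8
```

```text
t: 75.05
tcp_pos: [0.3744, 0.2527, 0.301]
eef_rot: [[-0.715, 0.699, 0.0], [0.699, 0.715, -0.004], [-0.003, -0.003, -1.0]]
contact_force: [-0.4, -9.1, 3.4]
gripper_width: 0.0141
[-1.57909721  0.11211811  0.08909541]
shift [0.6 0.4 3. ] rot [-0.002  0.004  0.73 ] grasp [0.3744 0.2527 0.13  ] w 14.1 F [-0.4 -9.1  3.4] t 75.05 J [ 19.  -3. 117.  -0.  67. -27.]
```

```bash
python3 -m creep '[-0.3,-0.3,0,0,0,0.15,-1,-0.5,-0.5,0,0,0,0.32,-1,-0.7,-0.7,0,0,0,0.48,-1,-0.7,-0.7,0,0,0,0.62,-1,-0.7,-0.7,0,0,0,0.68,-1]'; python3 -c "
from h import *
print(status.get_obs()['ft_torque'])"; python3 go.py .3742 .2534 .127 93.8
```

```text
t: 75.68
tcp_pos: [0.374, 0.2521, 0.301]
eef_rot: [[-0.119, 0.993, -0.002], [0.993, 0.119, -0.003], [-0.003, -0.002, -1.0]]
contact_force: [-2.9, -6.3, 4.6]
gripper_width: 0.0137
[-1.21271338  0.61760563  0.00572018]
shift [1.3 0.4 2.9] rot [-0.002  0.003  0.053] grasp [0.374  0.2521 0.13  ] w 13.7 F [-2.9 -6.3  4.6] t 75.67 J [ 19.  -3. 117.  -0.  67.  12.]
```

Nearly there. I'll push a bit past the stop in small steps and watch the torque.

```bash
python3 -m creep '[-0.5,0,0,0,0,0.02,-1,-0.5,0,0,0,0,0.04,-1,-0.5,0,0,0,0,0.06,-1,-0.5,0,0,0,0,0.075,-1,-0.5,0,0,0,0,0.075,-1]'; python3 -c "
from h import *
print(status.get_obs()['ft_torque'])"; python3 go.py .3742 .2534 .127 93.8;  python3 -m creep '[0,0,0,0,0,0.02,-1,0,0,0,0,0,0.04,-1,0,0,0,0,0,0.05,-1,0,0,0,0,0,0.05,-1,0,0,0,0,0,0.05,-1]'; python3 -c "
from h import *
print(status.get_obs()['ft_torque'])"; python3 go.py .3742 .2534 .127 93.8
```

```text
t: 76.3
tcp_pos: [0.3739, 0.2519, 0.3009]
eef_rot: [[-0.047, 0.999, -0.002], [0.999, 0.047, -0.002], [-0.002, -0.002, -1.0]]
contact_force: [-3.5, -4.8, 5.5]
gripper_width: 0.014
[-0.91561298  0.58425812  0.39240795]
shift [1.5 0.4 2.9] rot [-0.002  0.002 -0.019] grasp [0.3739 0.2519 0.1299] w 14.0 F [-3.5 -4.8  5.5] t 76.3 J [ 19.  -3. 117.  -0.  67.  16.]
t: 76.92
tcp_pos: [0.3739, 0.252, 0.3009]
eef_rot: [[0.002, 1.0, -0.002], [1.0, -0.002, -0.002], [-0.002, -0.002, -1.0]]
contact_force: [-4.8, -4.1, 4.5]
gripper_width: 0.0147
[-0.86236323  0.67219747  0.50184123]
shift [1.4 0.3 2.9] rot [-0.002  0.002 -0.069] grasp [0.3739 0.252  0.1299] w 14.7 F [-4.8 -4.1  4.5] t 76.92 J [ 19.  -3. 117.  -0.  67.  19.]
```

The torque rose to 0.5 N m, so it's at the stop. Open and rise.

```bash
python3 -m creep '[0,0,0,0,0,0,-0.6,0,0,0,0,0,0,-0.2,0,0,0,0,0,0,-0.1,0,0,0,0,0,0,-0.1,0,0,0,0,0,0,-0.1]'; python3 -m creep '[0,0,-10,0,0,0,-0.1,0,0,-30,0,0,0,-0.1,0,0,-60,0,0,0,-0.1,0,0,-100,0,0,0,-0.1,0,0,-130,0,0,0,-0.1]'; python3 -m creep '[-30,-15,0,0,0,0,0,-80,-40,0,0,0,0,0,-135,-65,0,0,0,0,0,-185,-80,0,0,0,0,0,-235,-80,0,0,0,0,0]'; python3 go.py .3742 .2534 .3 90
```

```text
t: 77.55
tcp_pos: [0.3742, 0.2523, 0.3007]
eef_rot: [[0.004, 1.0, -0.0], [1.0, -0.004, 0.0], [0.0, -0.0, -1.0]]
contact_force: [-0.4, -0.7, 0.6]
gripper_width: 0.0413
t: 78.18
tcp_pos: [0.3742, 0.2523, 0.4333]
eef_rot: [[0.004, 1.0, 0.002], [1.0, -0.004, 0.001], [0.001, 0.002, -1.0]]
contact_force: [0.5, -0.2, 0.1]
gripper_width: 0.0414
t: 78.8
tcp_pos: [0.2922, 0.0166, 0.4315]
eef_rot: [[0.003, 1.0, 0.003], [1.0, -0.003, -0.001], [-0.001, 0.003, -1.0]]
contact_force: [0.2, 0.0, -0.1]
gripper_width: 0.0461
shift [237.   81.4 -39.5] rot [ 0.003  0.001 -0.003] grasp [0.2922 0.0166 0.2605] w 46.1 F [ 0.2  0.  -0.1] t 78.8 J [-21. -41. 129.   0.  92. -21.]
```

```bash
python3 - <<'E'
from h import *
C=cams()
for p in((.5922,.328),(.4804,.2003),(.6002,.2083)): print(fcyl(C,["jar0"],JAR,*p,.06,zc=.04))
for p in((.701,-.129),(.699,-.039)): print(fcyl(C,["bottle0","old_bottle"],BOT,*p,.003))
for c in C: cv2.imwrite(f"pics/f_{c}.png",C[c]["img"][:,:,::-1])
s=C["side"]["img"][:,:,::-1]
cv2.imwrite("pics/f_sw.png",np.hstack([cv2.resize(s[330:440,230:360],(520,440)),cv2.resize(C["top"]["img"][270:310,155:215,::-1],(270,440))]))
E
```

```text
{'top+side': (array([0.5932, 0.3272]), np.float64(0.07)), 'top': (array([0.593, 0.327]), np.float64(0.06)), 'side': (array([0.5935, 0.328 ]), np.float64(0.09))}
{'top+side': (array([0.4823, 0.2012]), np.float64(0.14)), 'top': (array([0.4792, 0.2007]), np.float64(0.19)), 'side': (array([0.483 , 0.2002]), np.float64(0.09))}
{'top+side': (array([0.6006, 0.2092]), np.float64(0.1)), 'top': (array([0.6008, 0.2093]), np.float64(0.09)), 'side': (array([0.6027, 0.2081]), np.float64(0.1))}
{'top+side': (array([ 0.703 , -0.1365]), np.float64(0.66)), 'top': (array([ 0.6764, -0.0996]), np.float64(0.77)), 'side': (array([ 0.7027, -0.1354]), np.float64(0.53))}
{'top+side': (array([ 0.6995, -0.035 ]), np.float64(0.13)), 'top': (array([ 0.6976, -0.0338]), np.float64(0.18)), 'side': (array([ 0.7014, -0.0368]), np.float64(0.09))}
```

View pics/f_side.png

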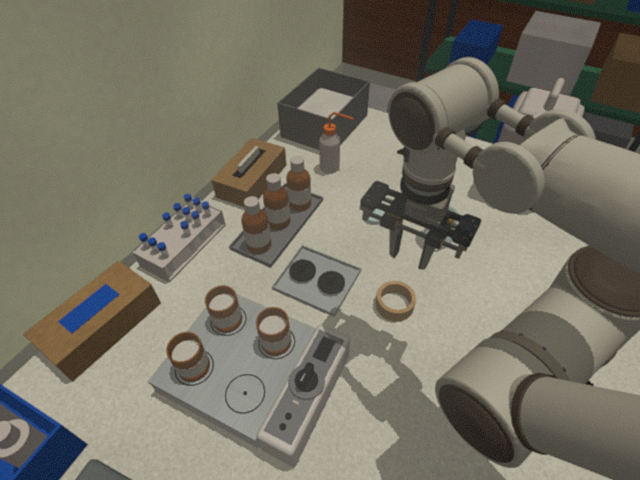

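View pics/f_top.png

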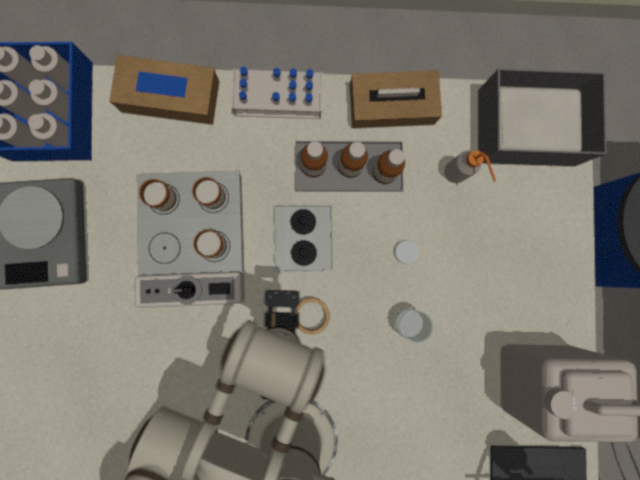

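View pics/f_sw.png

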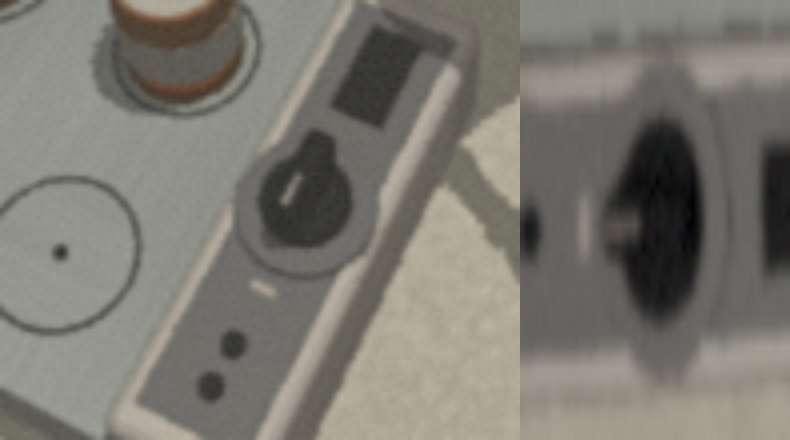

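The final pictures show the jars centred in three rings and the bottles in a row in the tray. The lids lie flat with their knobs visible (top (303,221), (304,252)), and the pointer now faces +y. Handing in.

```bash
python3 - <<'E'
from h import *
C=cams()
for z in(.134,): 
    p=ray(C["side"],(302.5,377.5),z)-[.3742,.2534]; print(p,np.degrees(np.arctan2(p[1],p[0])))
print(status.get_obs()["t"],manip.sign_off())
E
```

```text
[-0.00163612  0.01179778] 97.8954409620055
the job is handed in; nothing more can be done
79.7 None
```

I finished the job and handed it in at about 80 s of the 210 s limit.

**What I did**
- **Bottles:** both bottles left on the stirrer now stand on the spill tray next to the old one.
- **Lids:** both loose lids lie on the lid tray, knob up.
- **Jars:** three jars were present. They stand open and upright on place1, place2 and place3, so place0 is empty.
- **Switch:** I turned it last, clockwise, until the torque rose to about 0.5 N m at the stop.
- **Knocked jar:** one lidded jar was knocked about 14 mm partway through. I measured it again before taking its lid and moving it.

**Last checks**
- **Jars:** the two-camera fits put the jars about 1 to 2 mm from their ring centres. The largest error from one camera alone was about 2.6 mm.
- **Switch:** the pointer measured 97.9°. The nominal on direction is 93.8°, and the difference is within pixel error.
- **Bottle fit that failed:** the automatic fit of the bottle in the middle of the spill tray was poor, probably because it picked up a neighbouring bottle. I relied on both pictures, which show all three bottles upright in a row.
- **Other items:** the old bottle, dish and wash bottle look unmoved in the last pictures. The beaker shows only in the top view, also unmoved. I checked these by eye only.

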